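# Clip a spare relay onto the rail and close up the row by feel

## Robot

A 7-joint arm with a two-finger parallel gripper is mounted at the origin on a cart in front of the work surface, level with it; the furniture and walls round the work are solid. World frame = base frame: x ahead of the robot, y to its left, z up, the work surface at z = 0. Lengths are in m, angles in rad, forces in N, time in s.
With the tool pointing down it reaches from about 0.425 to 1.025 m from the base axis. Payload 9.4 kg.
Tool frame: the origin (TCP) lies midway between the tips of the shut fingers; the grasp point (between the pads) lies 19 mm behind it (bot.grip_point_offset is the distance from the TCP to the grasp point, in m); z points along the fingers, y is the line along which they close (so a half turn about z gives the same grasp; the last joint's range is limited). The gripper opens to 85 mm and grips with 20 to 120 N. Pads are 22 mm wide; open, the fingers measure 114 mm over their backs; the gripper's body (76 mm by 85 mm) begins 54 mm behind the grasp point. The pads swing forward as they close: fully open they stand 13 mm farther back than shut.
Start: joints at [1.082, 0.599, -0.003, 1.599, 0.002, 0.943, -0.08], TCP at [0.29, -0.664, 0.231] pointing down, gripper open.
Joint ranges: [-2.57, 2.57], [-0.35, 1.97], [-1.29, 1.29], [0.11, 2.56], [-1.05, 4.19], [0.11, 1.86], [-2.63, 2.63]. Speed limits (rad/s): [2.22, 2.22, 3.01, 3.01, 3.14, 3.14, 3.14].

## Interface

Orientations are given as [roll, pitch, yaw] about the fixed x, y, z axes, in that order (R = Rz(yaw) Ry(pitch) Rx(roll)).
In Python, from rig import monitor, camera, calibration, finish_job, bot gives the robot as it stands. The module is installed in compiled form; this text tells all that it offers.
- The arm moves only by the tool play_rows, never from a script. Its arguments are lists of equal length, an entry for each row: "grip": the opening, from -1 (shut) to 1 (fully open); "translation": the shift along the tool's x, y, z as a fraction of full scale, a list of three; "spin": the turn about the tool's z as a fraction of full scale. A call has 1 to 5 rows; each row is the pose to reach, as a shift and turn from the pose commanded when the call began, along the tool's axes at that moment; what a row does not reach only later rows make up. Full scale, the value 1, is 150 mm for a shift and pi/4 rad for a turn. A row lasts 1/10 s, in which the tool goes at most 50 mm and 8.59 degrees, less where a joint would pass 70% of its speed; a pose out of reach is approached as far as the arm can. A call with a number of a shift or a turn outside -1 to 1 is refused whole. A call with a gripper value outside its range is refused whole. The fingers move at their own pace and stop on an object; "squeeze" is the grip in N (left out, the last holds). Time passes only in rows, so rows that repeat a pose let the fingers close. It gives the time, the measured TCP pose, the force, the opening and the grip force at its end, in the units of the state.
- monitor.state(): the state, without advancing time (a new reading comes with each control period).
- camera(name): name is "scene" or "top" or "wrist"; returns (picture, depth): 420x560x3 uint8, red, green, blue; 420x560 float32, m along the optical axis (not along the pixel's ray), 0 where there is no reading.
- calibration(name): a dict with "intrinsics" (3x3 intrinsics, pixels), "dist" ([k1, k2, p1, p2, k3] as OpenCV has them; the pictures are not rectified), "world_from_camera" (4x4, takes a point from camera to world coordinates). Camera axes: x right, y down, z forward; pixel columns grow to the right and rows downward; lengths in m; the calibration is good to about 2 mm. A picture is of the moment at which its call begins: read the wrist's pose just before it. calibration takes no time and is no camera call; for the wrist camera it gives the pose at the moment of the call.
- finish_job(): hands the job in; it is judged then, once.
The state is a dict: "clock": time; "q": joint angles; "qvel": joint speeds; "joint_torque": joint torques, N m; "tool_pos": TCP position; "eef_rot": TCP orientation; "force": force on the tool from outside, world axes, zero at the start; "torque": the same for the moment, N m; "finger_gap": finger opening in m; "gripper_force": force on a finger pad.
Only numpy, scipy, OpenCV 4.12 (cv2) and the standard library are available. Lean on these libraries where they do the work, as an engineer would, in place of code of your own. Each camera call takes 0.05 s, during which the arm holds its last target. There are 200 camera calls.

## Task

Stand the spare relay that lies on its side upright on the mat and let go of it; then take it again by its nose from above, hook its lip under the far edge of the rail beside the row, and tilt it down until its foot clip snaps under the near edge. Then slide it along the rail against the loose relay and push both on until you feel the row go solid against the clamped end (about 10 N, held a moment; never over 40 N), and let go, leaving it clipped on with no gap to its neighbour and the tools on the desk undisturbed.

Things in the scene. Friction and masses are not known exactly. Their poses are not given: they have to be found in the camera images.
- relay: spare relay, grey, 90 (x) x 45 (y) mm, 0.18-0.3 kg. Origin: centre of its back face, the one that lies on the rail; z points to the front. Full 90 mm length from z 0 to 32 mm. A fixed lip (x 14 to 28 mm), sprung foot (x -14 to -30 mm) and bar (x -37 to -44 mm) stick out to z -9.5 mm; it can stand on these. Starts lying on its -y side (y up) on the mat, whose top is z = 2 mm
- relay_nose (a point): middle of the spare relay's dark front plate, 60 mm in front of its origin. The nose behind it is 45 mm long (relay x), 45 mm wide (y) and 28 mm deep (z 32 to 60 mm): grip it across the 45 mm length, so that the fingers stand over the shoulders and nothing sticks out at the sides (y)
- relay_lip (a point): tip of the spare relay's fixed lip, at relay x 14.2, z -6.5 mm: a ledge pointing to relay -x, 44 mm wide, its top 4.8 (tip) to 3.7 mm (at its wall, x 18.2 mm) behind the back face. The rail's edge fits between ledge and back face also while the relay is tilted (+x end low) by up to about 20 degrees; at 18 degrees the foot clears the rail
- relay_foot (a joint): how far the spare relay's foot clip is pushed out (towards relay -x) against its spring, m: 0 at rest (2.7 N), at most 0.005 (7 N). The catch, 20 mm wide, reaches in to relay x -14.5 mm and its top is 3.1 mm behind the back face; its underside slants, so pressing the -x end onto the rail's near edge pushes it out 3 mm, then it snaps under it (about 5 to 10 N there)
- panel: aluminium mounting plate lying fixed on the desk, 4 mm thick, 300 mm long (its y), 180 mm deep (its x, -80 to 100 mm), with a rail along its y and, behind it at x 61 to 93 mm, a grey wiring duct 34 mm high. Origin: underside, below the rail's middle. x points to the far edge, z up
- rail_top (a point): middle of the steel rail, on its top, 19 mm above the panel's origin. Rail 280 mm long (panel y), 35 mm wide top-hat: edges at panel x -17.5 (near) and +17.5 mm (far), 2.3 mm thick, 12.7 mm free below them; its uprights stand at x -12.3 and 12.3 mm. The far edge takes the relay's lip, the near edge its foot, relay axes along the panel's
- near_relay: loose last relay of the row on the rail: same housing, axes and origin as the spare one, sides 22.5 mm either way along y. Slides along the rail with about 2.5 N drag, the clipped-on spare one with about 1 N. At its -y side follow a gap of unknown size (5 to 30 mm), then a clamped relay and end bracket (not listed). The rail is free for at least 80 mm on its +y side
- side_cutters: side cutters with red grips, 156 x 50 x 15 mm, lying on the desk to the right of the panel; to be left alone
- screwdriver: screwdriver, 157 mm long, dark grip, lying on the mat; to be left alone
- multimeter: hand multimeter, 160 x 83 x 47 mm, lying on the left of the mat; to be left alone
Things that resemble listed ones, but are neither listed nor needed, are in the scene too. What is shaped like the relay but green or orange is not meant.

How it is judged:
On the way, in this order (a step that is already met when the one before it is completed fails the run):
1. the spare relay stands upright on the mat or desk on its back, let go and at rest (angle between relay's own z axis and vertical below 0.1 rad and height (world z) of relay below 0.0155 m and contact force between the fingers and relay below 0.05 N and linear speed of relay below 0.02 m/s), for 0.2 s.
2. it is hooked: its lip is under the rail's far edge with the foot end still up (x of relay_lip in the frame of panel between 0.008 and 0.0155 m and z of relay_lip in the frame of panel between 0.004 and 0.0155 m and y of relay_lip in the frame of panel between -0.13 and 0.13 m and angle between the z axis of relay and the z axis of panel, either way round above 0.1 rad), for 0.1 s.
3. it is tilted down and clipped on: back flat on the rail, foot clip sprung back under the near edge (z of relay in the frame of panel between 0.0165 and 0.0215 m and x of relay in the frame of panel between -0.003 and 0.003 m and angle between the z axis of relay and the z axis of panel, either way round below 0.05 rad and angle between the x axis of relay and the x axis of panel, either way round below 0.06 rad and value of joint relay_foot below 0.002 m and angle between relay's own z axis and vertical below 0.2 rad), for 0.2 s.
4. the row is pushed solid: the spare relay, still clipped on, presses the loose relay with more than 7 N (it drags with only 2.5 N) for 0.2 s (all of step 3 and contact force between relay and near_relay above 7 N), for 0.2 s.
At the end, for the whole second after the job is handed in: The spare relay is clipped on the rail (back face within 2.5 mm of the rail's top, within 3 mm of its centre line, square within about 3 degrees, foot clip sprung back to under 2 mm), less than 2.5 mm from its neighbour, released and at rest (all of step 3 and y of relay in the frame of near_relay between 0.042 and 0.0475 m and contact force between the fingers and relay below 0.05 N and linear speed of relay below 0.01 m/s); the robot touches nothing.
It fails at once if the loose relay is rammed with more than 40 N (contact force between relay and near_relay above 40 N).
It fails at once if the side cutters are moved more than 30 mm (distance of side_cutters from where it was at the start of the episode above 0.03 m).
It fails at once if the screwdriver is moved more than 30 mm (distance of screwdriver from where it was at the start of the episode above 0.03 m).
It fails at once if the multimeter is moved more than 30 mm (distance of multimeter from where it was at the start of the episode above 0.03 m).
It also fails if it takes over 69 s, if anything falls off the work surface, if the arm or the gripper's body presses on something with over 40 N, if the wrist force passes 120 N, or if a joint passes its speed limit or range.

## Working session

There is one attempt and no reset: what is moved stays moved. The work goes in short steps, Python scripts to look and compute and a tool call to move; the robot and the scene stay as the last step left them, time stands still between calls to the robot, and variables do not carry over. Pictures are saved under pics/ and viewed, at most 10 in all, crops included, and the job is handed in when it is done.

Besides the shell and the picture viewer there is one more tool, called after "Call:" as name([rows], argument=value, ...), one row to a line, values as JSON. play_rows: Moves the arm, as the interface text tells. Its arguments: {"type":"object","properties":{"grip":{"type":"array"},"translation":{"type":"array"},"spin":{"type":"array"},"squeeze":{"type":"number"}},"required":["grip","translation","spin"]}

```bash
mkdir -p pics; ls
python3 - <<'E'
from rig import monitor,camera,calibration,bot
import cv2,numpy as np
print(monitor.state()); print(bot.grip_point_offset,dir(bot))
for n in("scene","top"):
    p,d=camera(n); cv2.imwrite(f"pics/{n}0.png",p[:,:,::-1]); np.savez(f"{n}0.npz",p=p,d=d)
    c=calibration(n); print(n,c)
E
```

```text
pics
{'clock': 0.0, 'q': array([ 1.08230093,  0.60015319, -0.00256717,  1.60012959,  0.00180516,
        0.9429007 , -0.07982264]), 'qvel': array([ 8.95861303e-04, -1.35859892e-03,  1.04142679e-06, -3.87427613e-06,
       -9.94730927e-05,  5.73090313e-05, -1.18055062e-03]), 'joint_torque': array([ 4.10330449e-04, -7.76448441e+01,  1.56551588e+00, -2.58009213e+01,
        1.24337221e-02,  8.96816578e-03, -1.58301191e-05]), 'tool_pos': array([ 0.28999233, -0.6639594 ,  0.23039644]), 'eef_rot': array([-3.14000993e+00,  1.35951932e-04,  4.11854163e-01]), 'force': array([-1.09592788,  0.00321953, -0.69275391]), 'torque': array([-0.01503738, -0.06331963,  0.01187285]), 'gripper_force': 0.0, 'finger_gap': 0.08549198784237386}
0.0187 ['IKError', '__class__', '__delattr__', '__dict__', '__dir__', '__doc__', '__eq__', '__format__', '__ge__', '__getattribute__', '__getstate__', '__gt__', '__hash__', '__init__', '__init_subclass__', '__le__', '__lt__', '__module__', '__ne__', '__new__', '__reduce__', '__reduce_ex__', '__repr__', '__setattr__', '__sizeof__', '__str__', '__subclasshook__', '__weak
[... 467 characters left out ...]
4636e-01],
       [ 9.09667656e-04, -6.69813450e-01, -7.42528864e-01,
         1.30880146e+00],
       [ 0.00000000e+00,  0.00000000e+00,  0.00000000e+00,
         1.00000000e+00]])}
top {'intrinsics': array([[528.65503979,   0.        , 282.07814928],
       [  0.        , 528.65503979, 197.10842612],
       [  0.        ,   0.        ,   1.        ]]), 'dist': array([0.02933213, 0.        , 0.        , 0.        , 0.        ]), 'world_from_camera': array([[-0.0253599 , -0.99113172,  0.13044075,  0.29852923],
       [-0.99965386,  0.02605639,  0.0036353 ,  0.06227655],
       [-0.00700188, -0.13030341, -0.99144944,  1.78498845],
       [ 0.        ,  0.        ,  0.        ,  1.        ]])}
```

View pics/scene0.png

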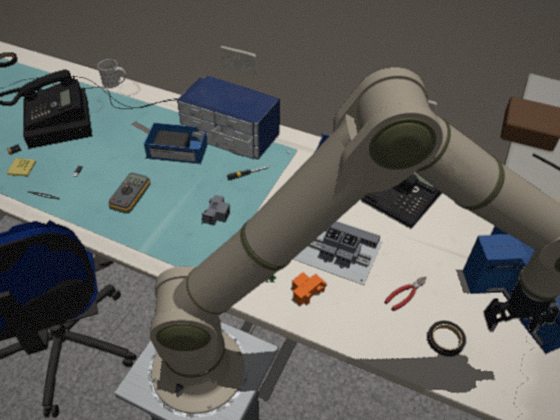

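View pics/top0.png

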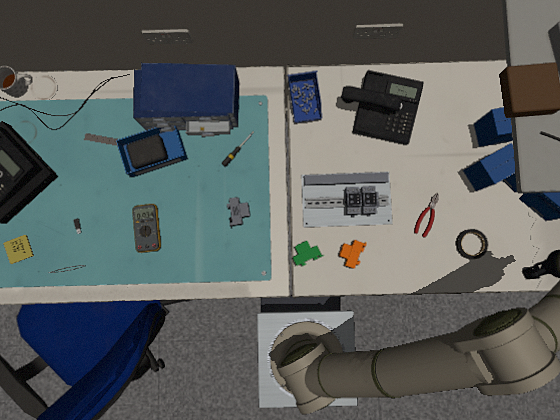

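```bash
cat > h.py <<'E'
import numpy as np,cv2
from rig import monitor,camera,calibration
def w(c,uv,z):
    uv=np.float64(uv).reshape(-1,1,2); n=cv2.undistortPoints(uv,c["intrinsics"],c["dist"]).reshape(-1,2)
    T=c["world_from_camera"]; r=np.c_[n,np.ones(len(n))]@T[:3,:3].T; o=T[:3,3]
    return o+r*((z-o[2])/r[:,2])[:,None]
def cloud(c,d):
    v,u=np.mgrid[:d.shape[0],:d.shape[1]]
    n=cv2.undistortPoints(np.float64(np.stack([u,v],-1)).reshape(-1,1,2),c["intrinsics"],c["dist"]).reshape(-1,2)
    T=c["world_from_camera"]; z=d.reshape(-1,1); P=np.c_[n*z,z]@T[:3,:3].T+T[:3,3]
    P[z[:,0]==0]=np.nan
    return P.reshape(*d.shape,3)
E
python3 - <<'E'
from h import *
D=np.load("top0.npz");p,d=D['p'],D['d'];c=calibration("top")
P=cloud(c,d)
a=cv2.resize(p[185:240,200:270],None,fx=8,fy=8)[:,:,::-1]
b=cv2.resize(p[165:235,295:400],None,fx=7,fy=7)[:,:,::-1][:440]
cv2.imwrite("pics/a.png",np.vstack([np.hstack([a])]))
cv2.imwrite("pics/b.png",cv2.resize(p[165:235,295:400],None,fx=7,fy=7)[:,:,::-1])
# relay: height mask
sub=P[185:240,215:265]; m=(sub[...,2]>0.03)
q=sub[m][:,:2].astype(np.float32); print("relay",len(q),np.median(sub[m][:,2]),cv2.minAreaRect(q),q.mean(0))
m=(sub[...,2]>0.015)
print(np.round(np.array([[185+i,215+j] for i,j in np.argwhere(m)]).mean(0)))
# panel outline
s=P[160:240,290:405]
for lo,hi in((.0,.03),(.033,.045),(.05,.12)):
    k=(s[...,2]>lo)&(s[...,2]<hi); print(lo,k.sum(),s[k].mean(0))
hsv=cv2.cvtColor(p,cv2.COLOR_RGB2HSV)
print(p[217,340],p[190,310],p[170,350],p[225,320],p[240,345])
E
```

```text
relay 430 0.04612396144145714 ((0.4867883324623108, 0.21368186175823212), (0.09060285985469818, 0.07161141186952591), 8.72363567352295) [0.48486322 0.21625465]
[211. 238.]
0.0 4595 [ 0.51299316 -0.14362091  0.00621838]
0.033 509 [ 0.57320134 -0.15529555  0.0372665 ]
0.05 608 [ 0.50914497 -0.19234629  0.07015707]
[153 156 157] [155 156 157] [173 166 154] [157 161 161] [172 163 152]
```

View pics/a.png

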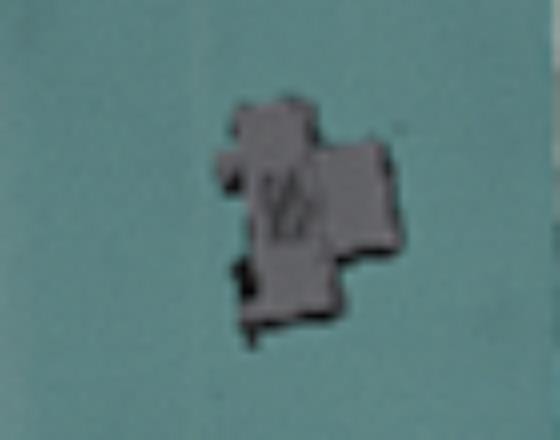

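View pics/b.png

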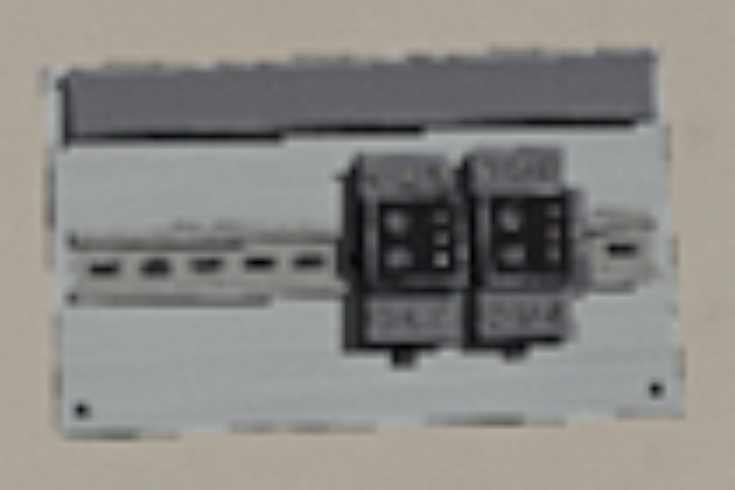

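```bash
cat >> h.py <<'E'
def plan(cur,wps):
    # cur,wps: x,y,z,yaw ; prints fractions per call
    cur=np.array(cur,float)
    for t in wps:
        d=np.array(t)-cur; y=cur[3]; c,s=np.cos(y),np.sin(y)
        tr=np.array([c*d[0]+s*d[1], s*d[0]-c*d[1], -d[2]])/.15
        sp=-d[3]/(np.pi/4); print(t,"tr",np.round(tr,3),"spin",round(sp,3)," rows",max(np.linalg.norm(d[:3])/.05,abs(d[3])/.15))
        cur=np.array(t,float)
def cur():
    s=monitor.state(); return [*s["tool_pos"],s["eef_rot"][2]]
E
python3 -c "
from h import *
plan(cur(),[(.39,-.53,.23,1.12),(.43,-.38,.23,1.72),(.45,-.24,.23,1.72),(.46,-.1,.23,1.72),(.48,.04,.23,1.72),(.49,.12,.23,1.72)])"
```

```text
(0.39, -0.53, 0.23, 1.12) tr [ 0.969 -0.552  0.003] spin -0.902  rows 4.7209094070483255
(0.43, -0.38, 0.23, 1.72) tr [ 1.016 -0.196 -0.   ] spin -0.764  rows 3.999999999999999
(0.45, -0.24, 0.23, 1.72) tr [ 0.903  0.271 -0.   ] spin -0.0  rows 2.8284271247461903
(0.46, -0.1, 0.23, 1.72) tr [ 0.913  0.205 -0.   ] spin -0.0  rows 2.80713376952364
(0.48, 0.04, 0.23, 1.72) tr [ 0.903  0.271 -0.   ] spin -0.0  rows 2.8284271247461903
(0.49, 0.12, 0.23, 1.72) tr [ 0.517  0.145 -0.   ] spin -0.0  rows 1.6124515496597096
```

Call:
play_rows([
  [0.97, -0.55, 0],
  [0.97, -0.55, 0],
  [0.97, -0.55, 0],
  [0.97, -0.55, 0],
  [0.97, -0.55, 0],
], grip=[1, 1, 1, 1, 1], spin=[-0.9, -0.9, -0.9, -0.9, -0.9], squeeze=40)

```text
clock: 0.6
tool_pos: [0.3937, -0.5268, 0.2313]
eef_rot: [3.141, -0.002, 1.13]
force: [-0.8, -0.5, -0.0]
finger_gap: 0.0856
gripper_force: 0.0
```

Call:
play_rows([
  [1, -0.2, 0],
  [1, -0.2, 0],
  [1, -0.2, 0],
  [1, -0.2, 0],
], grip=[1, 1, 1, 1], spin=[-0.76, -0.76, -0.76, -0.76])

```text
clock: 1.0
tool_pos: [0.4312, -0.3755, 0.2316]
eef_rot: [3.141, -0.003, 1.73]
force: [-0.3, -0.8, -0.8]
finger_gap: 0.0855
gripper_force: 0.0
```

Call:
play_rows([
  [0.9, 0.27, 0],
  [0.9, 0.27, 0],
  [0.9, 0.27, 0],
  [0.9, 0.27, 0],
], grip=[1, 1, 1, 1], spin=[0, 0, 0, 0])

```text
clock: 1.4
tool_pos: [0.4505, -0.2375, 0.2315]
eef_rot: [3.141, -0.002, 1.723]
force: [0.2, 0.1, 0.2]
finger_gap: 0.0852
gripper_force: 0.0
```

Run:
```python
from h import *
print(cur()); c=calibration("wrist"); p,d=camera("wrist"); np.savez("w1.npz",p=p,d=d,T=c["world_from_camera"]); cv2.imwrite("pics/w1.png",p[:,:,::-1]); print(c)
P=cloud(c,d); print(np.nanmin(P.reshape(-1,3),0),np.nanmax(P.reshape(-1,3),0))
```

```text
[np.float64(0.4505010694586827), np.float64(-0.23745181265796456), np.float64(0.23152410280630326), np.float64(1.723095957775144)]
{'intrinsics': array([[297.9899677 ,   0.        , 277.81246434],
       [  0.        , 297.9899677 , 211.98013114],
       [  0.        ,   0.        ,   1.        ]]), 'dist': array([-0.00575743,  0.        ,  0.        ,  0.        ,  0.        ]), 'world_from_camera': array([[ 9.88548692e-01,  1.45658528e-01,  3.94344714e-02,
         4.41425227e-01],
       [ 1.50901597e-01, -9.54953300e-01, -2.55524759e-01,
        -1.72283364e-01],
       [ 4.38718398e-04,  2.58549391e-01, -9.65997940e-01,
         3.74164184e-01],
       [ 0.00000000e+00,  0.00000000e+00,  0.00000000e+00,
         1.00000000e+00]])}
[-0.62866767 -1.62461614 -0.73757299] [0.85954432 0.01423882 0.33486795]
```

View pics/w1.png

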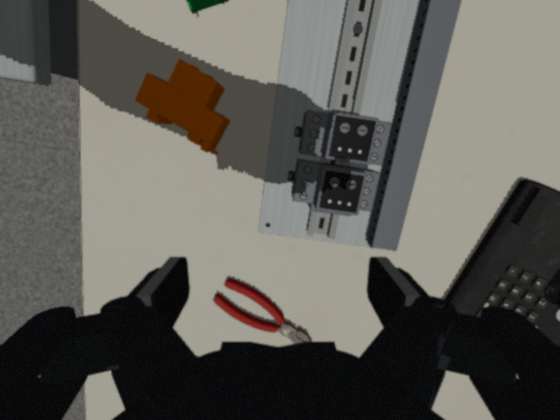

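Run:
```python
from h import *
D=np.load("w1.npz");p,d=D['p'],D['d'];c=calibration("wrist");c["world_from_camera"]=D['T'];P=cloud(c,d)
Z=P[...,2];X=P[...,0];Y=P[...,1]
reg=(X>.42)&(X<.62)&(Y>-.32)&(Y<.02)
m=reg&(Z>.03)&(Z<.046)&(X>.53); q=P[m][:,:2].astype(np.float32)
print("duct",np.median(P[m][:,2]),cv2.minAreaRect(q), q.min(0),q.max(0))
# duct edge lines per y bin
for lo in np.arange(-.28,.0,.04):
    k=q[(q[:,1]>lo)&(q[:,1]<lo+.04)]
    if len(k)>20: print(round(lo+.02,2),np.percentile(k[:,0],[1,99]))
m=reg&(Z>.065)&(Z<.09); q=P[m][:,:2].astype(np.float32);n,l=cv2.connectedComponents(m.astype(np.uint8))
for i in range(1,n):
    k=P[l==i]
    if len(k)>50: print("nose",len(k),np.median(k[:,2]),cv2.minAreaRect(k[:,:2].astype(np.float32)))
m=reg&(Z>.04)&(Z<.06); n,l=cv2.connectedComponents(m.astype(np.uint8))
for i in range(1,n):
    k=P[l==i]
    if len(k)>50: print("shoulder",len(k),np.median(k[:,2]),k.min(0),k.max(0))
for uv in [(258,235),(396,250),(290,0),(460,0),(262,200)]: print(uv,w(c,uv,.004))
m=reg&(Z>.014)&(Z<.025);k=P[m];print("rail",len(k),np.median(k[:,2]))
for lo in np.arange(-.28,.0,.04):
    kk=k[(k[:,1]>lo)&(k[:,1]<lo+.04)]
    if len(kk)>20: print(round(lo+.02,2),np.percentile(kk[:,0],[3,97]),len(kk))
```

```text
duct 0.03391436222422578 ((0.5678011178970337, -0.15432621538639069), (0.07556731253862381, 0.2716318964958191), 0.3093016445636749) [ 0.5302508  -0.29010046] [ 0.6062814  -0.01832298]
-0.26 [0.53714035 0.60529206]
-0.22 [0.57384214 0.60489994]
-0.18 [0.54246905 0.60468081]
-0.14 [0.57309852 0.60424049]
-0.1 [0.57287676 0.60393414]
-0.06 [0.57257617 0.60378999]
-0.02 [0.57234626 0.60275392]
nose 2293 0.07935555350176943 ((0.5123007893562317, -0.16762492060661316), (0.04533158242702484, 0.045150939375162125), 0.582355260848999)
nose 2042 0.0790694135371714 ((0.5125929117202759, -0.21932339668273926), (0.045237284153699875, 0.045221056789159775), 0.5528456568717957)
shoulder 1021 0.051057643168980926 [ 0.46694787 -0.18984568  0.04031529] [ 0.49022724 -0.1453881   0.0597285 ]
shoulder 560 0.051148555300262494 [ 0.54253511 -0.19012312  0.04641732] [ 0.55741051 -0.14445714  0.05372652]
shoulder 1068 0.05070818858541934 [ 0.46733611 -0.25195759  0.04006092] [ 0.53750471 -0.19654143  0.059943  ]
shoulder 521 0.05090966671269098 [ 0.52352596 -0.24144949  0.04044899] [ 0.55807647 -0.19716976  0.05972336]
(258, 235) [[ 0.43553961 -0.30505508  0.004     ]]
(396, 250) [[ 0.62019888 -0.29830755  0.004     ]]
(290, 0) [[ 0.4337231  -0.03328732  0.004     ]]
(460, 0) [[ 0.61604578 -0.00498345  0.004     ]]
(262, 200) [[ 0.43426809 -0.25763479  0.004     ]]
rail 3087 0.018885105979581818
-0.26 [0.49600422 0.5766782 ] 330
-0.22 [0.46756384 0.5765151 ] 121
-0.18 [0.46738251 0.57636481] 216
-0.14 [0.49460419 0.57585539] 424
-0.1 [0.49443728 0.57529134] 741
-0.06 [0.49404377 0.57499502] 800
-0.02 [0.49392507 0.57477091] 331
```

Call:
play_rows([
  [0.91, 0.2, 0],
  [0.91, 0.2, 0],
  [0.91, 0.2, 0],
  [0.91, 0.2, 0],
], grip=[1, 1, 1, 1], spin=[0, 0, 0, 0])

```text
clock: 1.85
tool_pos: [0.4603, -0.0997, 0.2315]
eef_rot: [3.141, -0.001, 1.721]
force: [0.2, -0.1, -0.5]
finger_gap: 0.0856
gripper_force: 0.0
```

Call:
play_rows([
  [0.91, 0.23, 0],
  [0.91, 0.23, 0],
  [0.91, 0.23, 0],
  [0.91, 0.23, 0],
  [0.91, 0.23, 0],
], grip=[1, 1, 1, 1, 1], spin=[0, 0, 0, 0, 0])

```text
clock: 2.35
tool_pos: [0.4744, 0.0357, 0.231]
eef_rot: [-3.141, 0.0, 1.716]
force: [-0.7, 0.4, -0.7]
finger_gap: 0.0855
gripper_force: 0.0
```

Run:
```python
from h import *
print(cur()); c=calibration("wrist"); p,d=camera("wrist"); np.savez("w2.npz",p=p,d=d,T=c["world_from_camera"]); cv2.imwrite("pics/w2.png",p[:,:,::-1])
P=cloud(c,d);Z=P[...,2];X=P[...,0];Y=P[...,1]
reg=(X>.38)&(X<.58)&(Y>.12)&(Y<.31)
m=reg&(Z>.03)&(Z<.06); k=P[m];print(np.median(k[:,2]))
print("all",cv2.minAreaRect(k[:,:2].astype(np.float32)))
a=np.deg2rad(8.7);ex=np.array([np.cos(a),np.sin(a)]);ez=np.array([np.sin(a),-np.cos(a)])
m=reg&(Z>.044)&(Z<.05);k=P[m][:,:2];o=np.array([.4867,.2137]);x=(k-o)@ex;z=(k-o)@ez
print("x",np.percentile(x,[.5,99.5]),"z",np.percentile(z,[.5,99.5]))
f=z>22
print("nose x",np.percentile(x[f],[1,99]),"z",z[f].max())
t=np.argwhere(m); r,cn=t.mean(0).astype(int);print(r,cn)
b=p[max(r-75,0):r+75,max(cn-90,0):cn+90];cv2.imwrite("pics/w2c.png",cv2.resize(b,None,fx=4,fy=4)[:,:,::-1])
```

```text
[np.float64(0.4744307932304914), np.float64(0.03566907834510553), np.float64(0.2310029765421117), np.float64(1.7161933414802424)]
0.04673831613359286
all ((0.4902741312980652, 0.20269449055194855), (0.08984996378421783, 0.05084295943379402), 8.125350952148438)
x [-0.04251161  0.04579222] z [-0.01355574  0.03480924]Traceback (most recent call last):
  File "<stdin>", line 11, in <module>
    return _quantile_unchecked(
        a, q, axis, out, overwrite_input, method, keepdims, weights)
    return _ureduce(a,
                    func=_quantile_ureduce_func,
    ...<5 lines>...
                    overwrite_input=overwrite_input,
                    method=method)
    r = func(a, **kwargs)
    result = _quantile(arr,
                       quantiles=q,
    ...<2 lines>...
                       out=out,
                       weights=wgt)
    slices_having_nans = np.isnan(arr[-1, ...])
                                  ~~~^^^^^^^^^
IndexError: index -1 is out of bounds for axis 0 with size 0
```

Run:
```python
from h import *
D=np.load("w2.npz");p,d=D['p'],D['d'];c=calibration("wrist");c["world_from_camera"]=D['T'];P=cloud(c,d);Z=P[...,2];X=P[...,0];Y=P[...,1]
reg=(X>.38)&(X<.58)&(Y>.12)&(Y<.31)
m=reg&(Z>.044)&(Z<.05);o=np.array([.4867,.2137])
for A in(8.1,8.7):
    a=np.deg2rad(A);ex=np.array([np.cos(a),np.sin(a)]);ez=np.array([np.sin(a),-np.cos(a)])
    k=P[m][:,:2];x=(k-o)@ex;z=(k-o)@ez
    print("x",np.percentile(x,[.5,99.5]),"z",np.percentile(z,[.5,99.5]))
    f=z>.012; print("nose x",np.percentile(x[f],[1,99]),"z",z[f].max())
t=np.argwhere(m); print(t.min(0),t.max(0))
r,cn=t.mean(0).astype(int)
b=p[max(r-75,0):r+75,max(cn-90,0):cn+90];cv2.imwrite("pics/w2c.png",cv2.resize(b,None,fx=4,fy=4)[:,:,::-1])
# nose end edges
for s in(-.015,0,.015):
    f=abs(x-s)<.004; print(s,z[f].max())
```

```text
x [-0.04260803  0.04574617] z [-0.01345904  0.03471271]
nose x [-0.02082265  0.02321362] z 0.03516115468037115
x [-0.04251161  0.04579222] z [-0.01355574  0.03480924]
nose x [-0.02111005  0.02310573] z 0.035298481757044156
[  0 272] [ 56 365]
-0.015 0.035002663675501436
0 0.03498696142992397
0.015 0.035298481757044156
```

View pics/w2c.png

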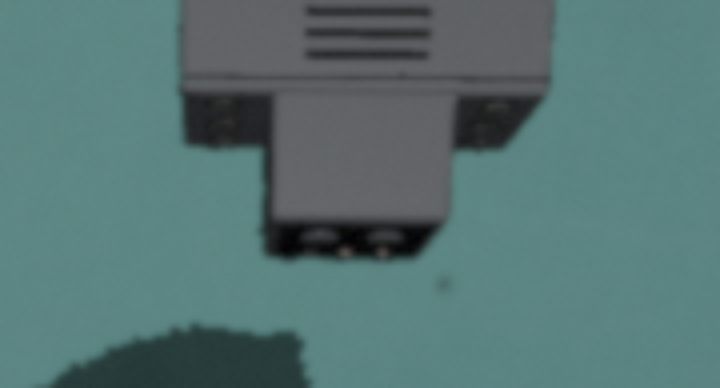

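```bash
python3 -c "
from h import *
plan(cur(),[(.4914,.171,.15,1.717),(.4914,.191,.06,1.717),(.4914,.191,.004,1.717)])"
```

```text
(0.4914, 0.171, 0.15, 1.717) tr [0.883 0.243 0.54 ] spin -0.003  rows 3.1888650750397063
(0.4914, 0.191, 0.06, 1.717) tr [0.132 0.019 0.6  ] spin -0.0  rows 1.8439088914585773
(0.4914, 0.191, 0.004, 1.717) tr [0.    0.    0.373] spin -0.0  rows 1.1199999999999999
```

Call:
play_rows([
  [0.88, 0.24, 0.54],
  [0.88, 0.24, 0.54],
  [0.88, 0.24, 0.54],
  [0.88, 0.24, 0.54],
  [0.88, 0.24, 0.54],
], grip=[1, 1, 1, 1, 1], spin=[0, 0, 0, 0, 0])

```text
clock: 2.9
tool_pos: [0.4906, 0.1716, 0.149]
eef_rot: [-3.139, 0.001, 1.716]
force: [0.7, -0.6, 0.8]
finger_gap: 0.0854
gripper_force: 0.0
```

Call:
play_rows([
  [0.13, 0.02, 0.6],
  [0.13, 0.02, 0.6],
  [0.13, 0.02, 0.6],
  [0.13, 0.02, 0.6],
], grip=[1, 1, 1, 1], spin=[0, 0, 0, 0])

```text
clock: 3.3
tool_pos: [0.491, 0.1896, 0.0609]
eef_rot: [-3.14, 0.002, 1.714]
force: [-0.0, -0.2, 0.8]
finger_gap: 0.0853
gripper_force: 0.0
```

```bash
python3 -c "
from h import *
print(cur());plan(cur(),[(.4914,.191,.004,1.717)])"
```

```text
[np.float64(0.49099608233546416), np.float64(0.18955993143472422), np.float64(0.06091028913277172), np.float64(1.7135871926816457)]
(0.4914, 0.191, 0.004, 1.717) tr [0.009 0.004 0.379] spin -0.004  rows 1.1385987802783022
```

Down, then close softly (20 N), and lift a little.

Call:
play_rows([
  [0.01, 0, 0.2],
  [0.01, 0, 0.38],
  [0.01, 0, 0.38],
], grip=[1, 1, 1], spin=[0, 0, 0])

```text
clock: 3.6
tool_pos: [0.491, 0.1917, 0.0036]
eef_rot: [-3.141, 0.001, 1.714]
force: [-0.3, -0.4, 1.1]
finger_gap: 0.0854
gripper_force: 0.0
```

Call:
play_rows([
  [0, 0, 0],
  [0, 0, 0],
  [0, 0, 0],
  [0, 0, 0],
  [0, 0, 0],
], grip=[-1, -1, -1, -1, -1], spin=[0, 0, 0, 0, 0], squeeze=20)

```text
clock: 4.1
tool_pos: [0.4915, 0.1932, 0.0051]
eef_rot: [3.139, -0.0, 1.715]
force: [-0.3, -1.8, 12.8]
finger_gap: 0.0451
gripper_force: 20.9
```

Call:
play_rows([
  [0, 0, 0],
  [0, 0, 0],
  [0, 0, 0],
  [0, 0, 0],
  [0, 0, 0],
], grip=[-1, -1, -1, -1, -1], spin=[0, 0, 0, 0, 0])

```text
clock: 4.6
tool_pos: [0.4915, 0.1932, 0.0051]
eef_rot: [3.139, 0.0, 1.715]
force: [-0.2, -2.3, 12.1]
finger_gap: 0.0451
gripper_force: 20.9
```

Call:
play_rows([
  [0, 0, -0.15],
  [0, 0, -0.3],
  [0, 0, -0.45],
  [0, 0, -0.6],
  [0, 0, -0.6],
], grip=[-1, -1, -1, -1, -1], spin=[0, 0, 0, 0, 0])

```text
clock: 5.1
tool_pos: [0.4919, 0.1935, 0.0963]
eef_rot: [3.137, -0.001, 1.715]
force: [0.2, 0.5, -4.1]
finger_gap: 0.0453
gripper_force: 22.5
```

Call:
play_rows([
  [0, 0, 0],
  [0, 0, 0],
  [0, 0, 0],
  [0, 0, 0],
], grip=[-1, -1, -1, -1], spin=[0, 0, 0, 0])

```text
clock: 5.5
tool_pos: [0.4902, 0.1933, 0.0925]
eef_rot: [-3.14, 0.0, 1.716]
force: [-0.6, -0.6, -2.7]
finger_gap: 0.0451
gripper_force: 22.5
```

Run:
```python
from h import *
print(cur()); c=calibration("wrist"); p,d=camera("wrist"); p2,d2=camera("scene"); 
P2=cloud(calibration("scene"),d2)
np.savez("w3.npz",p=p,d=d,T=c["world_from_camera"],p2=p2,d2=d2)
a=cv2.resize(p[:,:],(400,300)); b=cv2.resize(p2[150:255,150:290],(400,300),interpolation=cv2.INTER_CUBIC)
cv2.imwrite("pics/w3.png",np.hstack([a,b])[:,:,::-1])
```

```text
[np.float64(0.4901621185083667), np.float64(0.19327135267660298), np.float64(0.09245500104751128), np.float64(1.7158389927390436)]
```

View pics/w3.png

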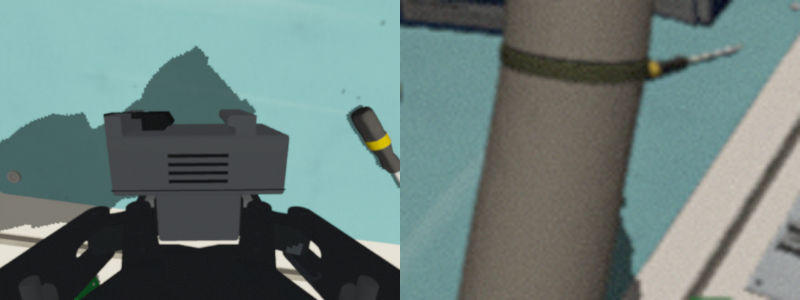

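```bash
cat >> h.py <<'E'
def plane(Q):
    c0=np.median(Q,0)
    for _ in range(4):
        U,S,V=np.linalg.svd(Q-Q.mean(0),full_matrices=False); n=V[2]; r=abs((Q-Q.mean(0))@n); Q=Q[r<max(.0015,np.percentile(r,80))]
    return n if n[2]>0 else -n, Q.mean(0), r.mean()
E
python3 - <<'E'
from h import *
D=np.load("w3.npz");c=calibration("wrist");c["world_from_camera"]=D['T'];P=cloud(c,D['d'])
# full-res px: crop coords*1.4
n,q,r=plane(P[200:262,160:395].reshape(-1,3)); print("body face",n,q,r)
n,q,r=plane(P[280:325,235:325].reshape(-1,3)); print("nose face",n,q,r)
Q=P[155:335,150:400].reshape(-1,3);Q=Q[Q[:,2]>.03];print(Q.min(0),Q.max(0))
E
```

```text
Traceback (most recent call last):
  File "h.py", line 26, in plane
    U,S,V=np.linalg.svd(Q-Q.mean(0),full_matrices=False); n=V[2]; r=abs((Q-Q.mean(0))@n); Q=Q[r<max(.0015,np.percentile(r,80))]
          ~~~~~~~~~~~~~^^^^^^^^^^^^^^^^^^^^^^^^^^^^^^^^^
numpy.linalg.LinAlgError: SVD did not converge
```

```bash
sed -i 's/    c0=np.median(Q,0)/    Q=Q[np.isfinite(Q[:,2])]/' h.py
python3 - <<'E'
from h import *
D=np.load("w3.npz");c=calibration("wrist");c["world_from_camera"]=D['T'];P=cloud(c,D['d'])
n,q,r=plane(P[200:262,160:395].reshape(-1,3)); print("body face",n,q,r)
n,q,r=plane(P[280:325,235:325].reshape(-1,3)); print("nose face",n,q,r)
Q=P[155:335,150:400].reshape(-1,3);Q=Q[Q[:,2]>.03];print(len(Q),np.nanmin(Q,0),np.nanmax(Q,0))
E
```

```text
body face [3.66088003e-03 2.84855695e-04 9.99993258e-01] [0.48621983 0.22502201 0.13417283] 0.0004546479249296967
nose face [ 0.00292123 -0.00297888  0.9999913 ] [0.49127137 0.19677873 0.13419785] 0.00041746222276670803
40788 [0.43204279 0.17880468 0.08988901] [0.53347301 0.25319006 0.17276578]
```

Call:
play_rows([
  [0, 0, 0.1],
  [0, 0, 0.2],
  [0, 0, 0.2],
  [0, 0, 0.2],
], grip=[0, 0, 0, 0], spin=[0, 0, 0, 0])

```text
clock: 6.0
tool_pos: [0.4903, 0.1935, 0.0631]
eef_rot: [-3.141, 0.0, 1.716]
force: [-1.3, -0.3, -2.5]
finger_gap: 0.045
gripper_force: 22.4
```

Call:
play_rows([
  [0, 0, 0],
  [0, 0, 0],
], grip=[0.03, 0.03], spin=[0, 0])

```text
clock: 6.2
tool_pos: [0.4909, 0.1935, 0.0638]
eef_rot: [3.141, -0.0, 1.715]
force: [0.2, -0.6, -2.8]
finger_gap: 0.045
gripper_force: 22.4
```

Call:
play_rows([
  [0, 0, 0],
  [0, 0, 0],
], grip=[0.045, 0.045], spin=[0, 0])

```text
clock: 6.4
tool_pos: [0.4908, 0.1934, 0.0636]
eef_rot: [3.141, -0.0, 1.715]
force: [-0.3, 0.2, -3.5]
finger_gap: 0.0448
gripper_force: 22.4
```

Call:
play_rows([
  [0, 0, 0],
  [0, 0, 0],
], grip=[0.055, 0.055], spin=[0, 0])

```text
clock: 6.6
tool_pos: [0.4908, 0.1934, 0.0635]
eef_rot: [3.141, -0.0, 1.716]
force: [-0.4, 0.3, 0.4]
finger_gap: 0.0453
gripper_force: 0.2
```

Call:
play_rows([
  [0, 0, 0],
  [0, 0, 0],
], grip=[0.06, 0.06], spin=[0, 0])

```text
clock: 6.8
tool_pos: [0.4907, 0.1935, 0.0634]
eef_rot: [3.141, -0.0, 1.716]
force: [0.7, 0.6, 0.5]
finger_gap: 0.0455
gripper_force: 0.0
```

Run:
```python
from h import *
c=calibration("wrist"); p,d=camera("wrist"); np.savez("w4.npz",p=p,d=d,T=c["world_from_camera"])
cv2.imwrite("pics/w4.png",p[:,:,::-1])
P=cloud(c,d);Q=P[100:335,150:400].reshape(-1,3);Q=Q[Q[:,2]>.012];print(len(Q),np.nanmin(Q,0),np.nanmax(Q,0))
print(cv2.minAreaRect(Q[:,:2].astype(np.float32)))
for r in range(120,340,20): print(r,np.round(P[r,280],3))
```

```text
22700 [0.43607023 0.15047858 0.01200873] [0.53666909 0.22613662 0.14362565]
((0.4889063239097595, 0.18723058700561523), (0.09673343598842621, 0.07010503858327866), 8.234469413757324)
120 [0.482 0.266 0.003]
140 [0.484 0.254 0.003]
160 [0.486 0.241 0.001]
180 [0.488 0.228 0.003]
200 [0.49  0.213 0.002]
220 [0.49  0.212 0.047]
240 [0.492 0.2   0.047]
260 [0.494 0.188 0.046]
280 [0.495 0.176 0.047]
300 [0.497 0.163 0.047]
320 [0.504 0.118 0.002]
```

View pics/w4.png

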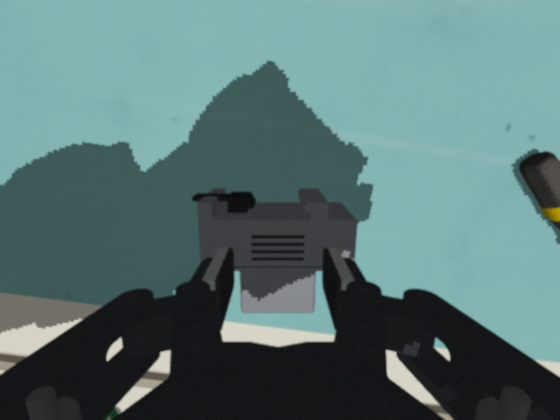

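Run:
```python
from h import *
D=np.load("w4.npz");c=calibration("wrist");c["world_from_camera"]=D['T'];P=cloud(c,D['d'])
Q=P[180:335,180:375].reshape(-1,3);Q=Q[(Q[:,2]>.0445)&(Q[:,2]<.049)][:,:2];o=Q.mean(0)
for A in(7,8.3,9):
    a=np.deg2rad(A);ex=np.array([np.cos(a),np.sin(a)]);ez=np.array([np.sin(a),-np.cos(a)])
    x=(Q-o)@ex;z=(Q-o)@ez
    print(A,o,[ (round(np.percentile(z[abs(x-s)<.003],1),4),round(np.percentile(z[abs(x-s)<.003],99),4)) for s in(-.015,-.005,.005,.015)])
    print(np.percentile(x,[.5,99.5]),np.percentile(x[z>np.percentile(z,99)-.02],[1,99]))
```

```text
7 [0.4912349  0.19136404] [(np.float64(-0.021), np.float64(0.0378)), (np.float64(-0.0211), np.float64(0.0373)), (np.float64(-0.0213), np.float64(0.0374)), (np.float64(-0.0307), np.float64(0.0371))]
[-0.04413465  0.04384771] [-0.02098342  0.02261988]
8.3 [0.4912349  0.19136404] [(np.float64(-0.0213), np.float64(0.0374)), (np.float64(-0.0212), np.float64(0.0372)), (np.float64(-0.0212), np.float64(0.0375)), (np.float64(-0.0301), np.float64(0.0375))]
[-0.0437698   0.04409006] [-0.02169262  0.02199849]
9 [0.4912349  0.19136404] [(np.float64(-0.0215), np.float64(0.0373)), (np.float64(-0.0213), np.float64(0.0373)), (np.float64(-0.0212), np.float64(0.0376)), (np.float64(-0.0297), np.float64(0.0377))]
[-0.04361796  0.04419711] [-0.02199018  0.02159607]
```

```bash
python3 -c "
from h import *
plan(cur(),[(.4975,.1481,.0634,1.716)])"
```

```text
(0.4975, 0.1481, 0.0634, 1.716) tr [-0.306  0.001 -0.   ] spin -0.001  rows 0.9181862814411298
```

Call:
play_rows([
  [-0.306, 0, 0],
  [-0.306, 0, 0],
  [-0.306, 0, 0.1],
  [-0.306, 0, 0.18],
], grip=[0.6, 0.6, 0.6, 0.6], spin=[0, 0, 0, 0])

```text
clock: 7.25
tool_pos: [0.4976, 0.1474, 0.0359]
eef_rot: [3.141, -0.0, 1.714]
force: [-0.7, -1.1, 0.0]
finger_gap: 0.0685
gripper_force: 0.0
```

Call:
play_rows([
  [0, 0, 0],
  [0, 0, 0],
  [0, 0, 0],
  [0, 0, 0],
  [0, 0, 0],
], grip=[-1, -1, -1, -1, -1], spin=[0, 0, 0, 0, 0])

```text
clock: 7.75
tool_pos: [0.4972, 0.1481, 0.0365]
eef_rot: [3.141, -0.0, 1.716]
force: [-0.0, 0.0, -1.6]
finger_gap: 0.0439
gripper_force: 20.6
```

Call:
play_rows([
  [0, 0, -0.07],
  [0, 0, -0.14],
  [0, 0, -0.2],
  [0, 0, -0.27],
  [0, 0, -0.34],
], grip=[-1, -1, -1, -1, -1], spin=[0, 0, 0, 0, 0])

```text
clock: 8.25
tool_pos: [0.4973, 0.1479, 0.0885]
eef_rot: [3.141, -0.0, 1.715]
force: [-0.2, -0.2, -1.9]
finger_gap: 0.0441
gripper_force: 20.9
```

```bash
cat >> h.py <<'E'
def snap(name):
    c=calibration("wrist"); p,d=camera("wrist"); np.savez(name+".npz",p=p,d=d,T=c["world_from_camera"]); cv2.imwrite(f"pics/{name}.png",p[:,:,::-1])
    return p,cloud(c,d)
E
python3 - <<'E'
from h import *
p,P=snap("w5")
for r in range(100,340,12): print(r,np.round(P[r,280],3),p[r,280])
E
```

```text
100 [0.487 0.235 0.003] [58 87 86]
112 [0.488 0.227 0.002] [61 88 86]
124 [0.49  0.219 0.   ] [58 86 84]
136 [0.491 0.211 0.002] [61 89 87]
148 [0.491 0.206 0.084] [60 62 64]
160 [0.492 0.2   0.086] [40 41 43]
172 [0.492 0.195 0.086] [60 61 64]
184 [0.493 0.189 0.089] [49 50 53]
196 [0.494 0.184 0.091] [48 50 52]
208 [0.495 0.179 0.093] [66 67 69]
220 [0.496 0.173 0.094] [62 65 67]
232 [0.496 0.167 0.095] [63 66 69]
244 [0.497 0.162 0.097] [62 65 66]
256 [0.498 0.157 0.099] [65 66 69]
268 [0.506 0.104 0.001] [208 205 192]
280 [ 0.508  0.092 -0.001] [208 204 192]
292 [ 0.51   0.08  -0.001] [208 205 193]
304 [ 0.512  0.069 -0.001] [208 205 192]
316 [ 0.513  0.057 -0.   ] [208 204 192]
328 [ 0.516  0.042 -0.004] [87 83 73]
```

Call:
play_rows([
  [0, 0, -0.33],
  [0, 0, -0.33],
  [0, 0, -0.22],
  [0, 0, -0.11],
  [0, 0, 0],
], grip=[-1, -1, -1, -1, -1], spin=[0, 0, 0, 0, 0])

```text
clock: 8.8
tool_pos: [0.4973, 0.1477, 0.0869]
eef_rot: [3.141, -0.0, 1.715]
force: [0.5, -0.4, -2.7]
finger_gap: 0.0441
gripper_force: 21.9
```

Call:
play_rows([
  [0, 0, -0.33],
  [0, 0, -0.33],
  [0, 0, -0.22],
  [0, 0, -0.11],
  [0, 0, 0],
], grip=[-1, -1, -1, -1, -1], spin=[0, 0, 0, 0, 0])

```text
clock: 9.3
tool_pos: [0.4974, 0.1478, 0.0869]
eef_rot: [3.14, -0.0, 1.715]
force: [0.1, -0.1, -3.4]
finger_gap: 0.044
gripper_force: 22.9
```

Run:
```python
from h import *
p,P=snap("w6")
for r in range(100,300,12): print(r,np.round(P[r,280],3))
```

```text
100 [0.487 0.235 0.002]
112 [0.489 0.227 0.002]
124 [0.49  0.219 0.001]
136 [0.491 0.211 0.003]
148 [0.492 0.202 0.003]
160 [0.492 0.198 0.059]
172 [0.493 0.192 0.065]
184 [0.494 0.186 0.069]
196 [0.495 0.181 0.076]
208 [0.495 0.176 0.08 ]
220 [0.496 0.171 0.085]
232 [0.497 0.165 0.088]
244 [0.498 0.161 0.093]
256 [0.498 0.156 0.096]
268 [0.5   0.145 0.086]
280 [ 0.508  0.092 -0.002]
292 [ 0.51   0.082 -0.001]
```

Call:
play_rows([
  [0, 0, -0.33],
  [0, 0, -0.33],
  [0, 0, -0.22],
  [0, 0, -0.11],
  [0, 0, 0],
], grip=[-1, -1, -1, -1, -1], spin=[0, 0, 0, 0, 0])

```text
clock: 9.85
tool_pos: [0.4975, 0.1478, 0.0872]
eef_rot: [3.14, -0.0, 1.715]
force: [0.5, -0.7, -2.5]
finger_gap: 0.0439
gripper_force: 23.0
```

Call:
play_rows([
  [0, 0, -0.33],
  [0, 0, -0.33],
  [0, 0, -0.22],
  [0, 0, -0.11],
  [0, 0, 0],
], grip=[-1, -1, -1, -1, -1], spin=[0, 0, 0, 0, 0])

```text
clock: 10.35
tool_pos: [0.4976, 0.1478, 0.0873]
eef_rot: [3.139, -0.0, 1.715]
force: [-0.4, 0.5, -2.8]
finger_gap: 0.0438
gripper_force: 23.1
```

Call:
play_rows([
  [0, 0, -0.33],
  [0, 0, -0.33],
  [0, 0, -0.22],
  [0, 0, -0.11],
  [0, 0, 0],
], grip=[-1, -1, -1, -1, -1], spin=[0, 0, 0, 0, 0])

```text
clock: 10.85
tool_pos: [0.4977, 0.1478, 0.0874]
eef_rot: [3.139, -0.0, 1.715]
force: [-0.3, -0.2, -3.1]
finger_gap: 0.0439
gripper_force: 23.2
```

Run:
```python
from h import *
p,P=snap("w7")
for r in range(130,310,9): print(r,np.round(P[r,280],3),p[r,280])
```

```text
130 [0.491 0.215 0.002] [59 87 85]
139 [0.492 0.208 0.002] [59 87 86]
148 [0.493 0.202 0.002] [61 89 87]
157 [0.494 0.195 0.001] [62 91 88]
166 [0.493 0.195 0.062] [58 60 62]
175 [0.494 0.191 0.065] [52 53 55]
184 [0.494 0.186 0.069] [55 57 60]
193 [0.495 0.182 0.073] [27 28 30]
202 [0.495 0.178 0.077] [41 42 44]
211 [0.496 0.174 0.08 ] [57 59 61]
220 [0.497 0.17  0.084] [59 60 63]
229 [0.497 0.167 0.088] [60 61 65]
238 [0.498 0.163 0.089] [57 60 62]
247 [0.498 0.16  0.094] [58 60 61]
256 [0.498 0.156 0.097] [61 62 63]
265 [0.5   0.149 0.092] [15 17 19]
274 [0.501 0.138 0.079] [ 7 10  7]
283 [ 0.509  0.089 -0.002] [206 202 190]
292 [ 0.511  0.081 -0.002] [211 207 195]
301 [0.512 0.073 0.   ] [211 207 195]
```

Call:
play_rows([
  [0, 0, 0.07],
  [0, 0, 0.13],
  [0, 0, 0.13],
], grip=[-1, -1, -1], spin=[0, 0, 0])

```text
clock: 11.2
tool_pos: [0.4978, 0.1471, 0.068]
eef_rot: [3.14, 0.002, 1.715]
force: [-1.2, -2.1, 6.4]
finger_gap: 0.0437
gripper_force: 30.6
```

Call:
play_rows([
  [0.035, 0, -0.003],
  [0.07, 0, -0.007],
  [0.105, 0, -0.01],
  [0.14, 0, -0.012],
  [0.14, 0, -0.012],
], grip=[-1, -1, -1, -1, -1], spin=[0, 0, 0, 0, 0])

```text
clock: 11.7
tool_pos: [0.4941, 0.17, 0.0696]
eef_rot: [3.141, -0.001, 1.717]
force: [-0.1, 0.4, -3.5]
finger_gap: 0.0438
gripper_force: 29.9
```

Run:
```python
from h import *
p,P=snap("w8")
for r in range(130,310,12): print(r,np.round(P[r,280],3),p[r,280])
```

```text
130 [0.487 0.237 0.002] [62 90 88]
142 [0.488 0.229 0.002] [62 90 89]
154 [0.489 0.221 0.002] [62 91 89]
166 [0.489 0.217 0.044] [59 62 64]
178 [0.49  0.211 0.048] [53 54 56]
190 [0.491 0.206 0.055] [20 19 23]
202 [0.492 0.2   0.059] [60 61 65]
214 [0.492 0.195 0.064] [59 59 63]
226 [0.493 0.19  0.068] [58 61 63]
238 [0.494 0.185 0.073] [59 61 64]
250 [0.494 0.181 0.078] [57 60 62]
262 [0.495 0.176 0.081] [59 61 64]
274 [0.497 0.164 0.069] [14 15 16]
286 [0.504 0.121 0.003] [116 163 160]
298 [ 0.506  0.109 -0.   ] [205 205 194]
```

Call:
play_rows([
  [-0.03, 0, -0.1],
  [-0.09, 0, -0.2],
  [-0.18, 0, -0.3],
  [-0.3, 0, -0.3],
  [-0.45, 0, -0.3],
], grip=[-1, -1, -1, -1, -1], spin=[0, 0, 0, 0, 0])

```text
clock: 12.25
tool_pos: [0.5041, 0.1018, 0.115]
eef_rot: [3.141, -0.0, 1.717]
force: [0.9, -0.5, -3.8]
finger_gap: 0.0436
gripper_force: 29.9
```

Call:
play_rows([
  [0.32, 0, 0],
  [0.58, 0, 0],
  [0.75, 0, 0],
  [0.86, 0, 0],
  [0.91, 0, 0],
], grip=[-1, -1, -1, -1, -1], spin=[0, 0, 0, 0, 0])

```text
clock: 12.75
tool_pos: [0.4837, 0.2388, 0.1144]
eef_rot: [-3.141, -0.001, 1.718]
force: [-0.6, -0.4, -3.1]
finger_gap: 0.0435
gripper_force: 30.0
```

```bash
cat >> h.py <<'E'
def prof(P,col=280):
    a=P[100:300,col]; k=a[a[:,2]>.02]; k=k[k[:,2]<.14]
    t=k[::4]; print(np.round(t[:,1:],3).tolist())
E
python3 - <<'E'
from h import *
p,P=snap("w9");print(cur()); prof(P)
E
```

```text
[np.float64(0.4837582751788003), np.float64(0.2391333405276522), np.float64(0.1144616353298145), np.float64(1.7178356455760406)]
[[0.28, 0.08], [0.278, 0.082], [0.276, 0.085], [0.274, 0.088], [0.272, 0.089], [0.27, 0.092], [0.269, 0.095], [0.267, 0.097], [0.265, 0.099], [0.264, 0.102], [0.261, 0.102], [0.26, 0.105], [0.258, 0.106], [0.257, 0.109], [0.255, 0.111], [0.254, 0.114], [0.252, 0.114], [0.251, 0.117], [0.25, 0.118], [0.248, 0.12], [0.246, 0.121], [0.245, 0.124], [0.243, 0.124], [0.241, 0.124], [0.237, 0.121], [0.235, 0.12], [0.23, 0.115], [0.226, 0.112], [0.222, 0.109], [0.217, 0.105], [0.213, 0.102]]
```

Call:
play_rows([
  [-0.03, 0, 0],
  [-0.1, 0, 0],
  [-0.22, 0, 0],
  [-0.4, 0, 0],
  [-0.65, 0, 0],
], grip=[-1, -1, -1, -1, -1], spin=[0, 0, 0, 0, 0])

```text
clock: 13.3
tool_pos: [0.4984, 0.1388, 0.1146]
eef_rot: [3.141, -0.0, 1.716]
force: [0.9, -0.2, -3.1]
finger_gap: 0.044
gripper_force: 30.0
```

Call:
play_rows([
  [0.33, 0, 0],
  [0.57, 0, 0],
  [0.7, 0, 0],
  [0.77, 0, 0],
  [0.79, 0, 0],
], grip=[-1, -1, -1, -1, -1], spin=[0, 0, 0, 0, 0])

```text
clock: 13.8
tool_pos: [0.4813, 0.257, 0.1145]
eef_rot: [-3.141, 0.001, 1.715]
force: [0.7, -1.1, -2.2]
finger_gap: 0.0435
gripper_force: 29.4
```

Call:
play_rows([
  [-0.03, 0, 0],
  [-0.1, 0, 0],
  [-0.22, 0, 0],
  [-0.4, 0, 0],
  [-0.65, 0, 0],
], grip=[-1, -1, -1, -1, -1], spin=[0, 0, 0, 0, 0])

```text
clock: 14.3
tool_pos: [0.4953, 0.1597, 0.1146]
eef_rot: [3.141, 0.0, 1.716]
force: [0.2, -0.6, -3.3]
finger_gap: 0.044
gripper_force: 29.4
```

Call:
play_rows([
  [0.33, 0, 0],
  [0.57, 0, 0],
  [0.7, 0, 0],
  [0.77, 0, 0],
  [0.79, 0, 0],
], grip=[-1, -1, -1, -1, -1], spin=[0, 0, 0, 0, 0])

```text
clock: 14.8
tool_pos: [0.4782, 0.2779, 0.1144]
eef_rot: [-3.141, 0.001, 1.715]
force: [0.9, 0.3, -2.8]
finger_gap: 0.044
gripper_force: 28.1
```

Run:
```python
from h import *
p,P=snap("w10");print(cur()); prof(P)
```

```text
[np.float64(0.4782040776384578), np.float64(0.2776293979827875), np.float64(0.11438448623007201), np.float64(1.7152020720129473)]
[[0.296, 0.067], [0.295, 0.073], [0.294, 0.077], [0.292, 0.081], [0.291, 0.087], [0.29, 0.09], [0.289, 0.095], [0.288, 0.098], [0.287, 0.101], [0.286, 0.105], [0.285, 0.109], [0.284, 0.112], [0.283, 0.115], [0.282, 0.118], [0.282, 0.122], [0.28, 0.123], [0.278, 0.122], [0.276, 0.122], [0.273, 0.122], [0.27, 0.121], [0.268, 0.12], [0.265, 0.12], [0.262, 0.119], [0.26, 0.119]]
```

Call:
play_rows([
  [0, 0, 0.15],
  [0, 0, 0.28],
  [0.03, 0, 0.3],
  [0.06, 0, 0.325],
  [0.1, 0, 0.35],
], grip=[-1, -1, -1, -1, -1], spin=[0, 0, 0, 0, 0])

```text
clock: 15.35
tool_pos: [0.4768, 0.293, 0.063]
eef_rot: [3.14, -0.0, 1.714]
force: [-3.5, 3.1, 11.7]
finger_gap: 0.0437
gripper_force: 33.8
```

Run:
```python
from h import *
p,P=snap("w11");print(cur(),monitor.state()["force"]); prof(P)
```

```text
[np.float64(0.47651472006237455), np.float64(0.2939899293224557), np.float64(0.06251651258924823), np.float64(1.7154780244720702)] [0.45539051 1.63913066 5.85438172]
[[0.299, 0.022], [0.299, 0.03], [0.298, 0.035], [0.298, 0.043], [0.298, 0.048], [0.298, 0.053], [0.297, 0.057], [0.297, 0.062], [0.297, 0.068], [0.297, 0.072], [0.295, 0.073], [0.293, 0.074], [0.291, 0.073], [0.288, 0.073], [0.286, 0.072], [0.284, 0.072], [0.282, 0.073], [0.279, 0.072]]
```

Call:
play_rows([
  [0, 0, 0],
  [0, 0, 0],
  [0, 0, 0],
  [0, 0, 0],
], grip=[0.3, 0.3, 0.6, 0.6], spin=[0, 0, 0, 0])

```text
clock: 15.8
tool_pos: [0.4762, 0.2927, 0.0621]
eef_rot: [-3.142, 0.0, 1.715]
force: [0.4, -1.4, -0.4]
finger_gap: 0.0683
gripper_force: 0.0
```

Call:
play_rows([
  [-0.1, 0, -0.3],
  [-0.2, 0, -0.5],
  [-0.4, 0, -0.7],
  [-0.6, 0, -0.7],
  [-0.6, 0, -0.7],
], grip=[1, 1, 1, 1, 1], spin=[0, 0, 0, 0, 0])

```text
clock: 16.3
tool_pos: [0.4899, 0.1995, 0.1677]
eef_rot: [3.141, 0.003, 1.71]
force: [0.3, -0.1, -0.1]
finger_gap: 0.0858
gripper_force: 0.0
```

Run:
```python
from h import *
p,P=snap("w12");print(cur())
Z=P[...,2];m=(Z>.066)&(Z<.08)&(P[...,1]>.2)&(P[...,1]<.36);k=P[m];print(len(k),plane(k))
print(cv2.minAreaRect(k[:,:2].astype(np.float32)),np.argwhere(m).mean(0))
m=(Z>.038)&(Z<.048)&(P[...,1]>.2)&(P[...,1]<.36);k=P[m];print(len(k),plane(k),cv2.minAreaRect(k[:,:2].astype(np.float32)))
```

```text
[np.float64(0.48949571822020527), np.float64(0.2017786073684429), np.float64(0.16740477515337082), np.float64(1.7115350602724932)]
3580 (array([ 1.02260521e-03, -2.80841197e-04,  9.99999438e-01]), array([0.47959323, 0.27696269, 0.07182859]), np.float64(0.0005530094203423158))
((0.4795343279838562, 0.2767608165740967), (0.04515228793025017, 0.044738851487636566), 7.935996055603027) [114.09162011 277.08743017]
2566 (array([3.51567575e-04, 1.32775818e-03, 9.99999057e-01]), array([0.47975386, 0.27728508, 0.04355537]), np.float64(0.0005425884409510504)) ((0.4794658422470093, 0.27683889865875244), (0.09007870405912399, 0.04560966417193413), 8.069071769714355)
```

View pics/w12.png

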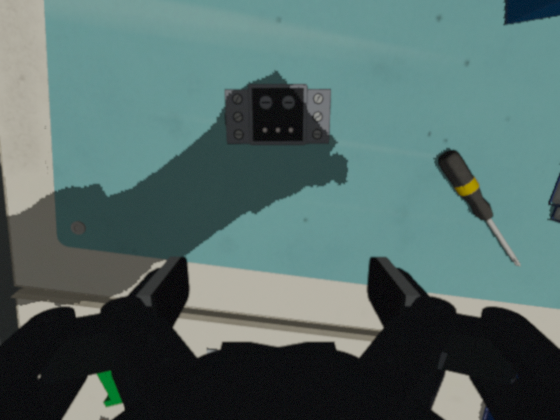

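```bash
python3 -c "
from h import *
plan(cur(),[(.46,.25,.15,.93),(.4508,.2728,.12,.14)])"
```

```text
(0.46, 0.25, 0.15, 0.93) tr [ 0.346 -0.15   0.116] spin 0.995  rows 5.210233735149955
(0.4508, 0.2728, 0.12, 0.14) tr [ 0.085 -0.14   0.2  ] spin 1.006  rows 5.2666666666666675
```

Call:
play_rows([
  [0.1, -0.05, 0.1],
  [0.2, -0.1, 0.1],
  [0.35, -0.15, 0.1],
  [0.35, -0.15, 0.1],
  [0.35, -0.15, 0.1],
], grip=[1, 1, 1, 1, 1], spin=[0.9, 0.9, 0.9, 0.9, 0.9])

```text
clock: 16.85
tool_pos: [0.4582, 0.255, 0.1516]
eef_rot: [-3.141, 0.0, 1.006]
force: [0.3, 0.5, -0.1]
finger_gap: 0.0854
gripper_force: 0.0
```

Call:
play_rows([
  [0.1, -0.13, 0.2],
  [0.1, -0.13, 0.2],
  [0.1, -0.13, 0.2],
  [0.1, -0.13, 0.2],
  [0.1, -0.13, 0.2],
], grip=[1, 1, 1, 1, 1], spin=[0.9, 0.9, 0.9, 0.9, 0.9])

```text
clock: 17.35
tool_pos: [0.4499, 0.2773, 0.1215]
eef_rot: [-3.142, 0.001, 0.298]
force: [-0.1, 0.6, 1.0]
finger_gap: 0.0852
gripper_force: 0.0
```

```bash
python3 -c "
from h import *
print(cur());plan(cur(),[(.4508,.2728,.12,.14),(.4508,.2728,.0635,.14)])"
```

```text
[np.float64(0.44994961609654566), np.float64(0.27732515066004515), np.float64(0.12149051081780127), np.float64(0.29772232045617897)]
(0.4508, 0.2728, 0.12, 0.14) tr [-0.003  0.031  0.01 ] spin 0.201  rows 1.0514821363745264
(0.4508, 0.2728, 0.0635, 0.14) tr [0.    0.    0.377] spin -0.0  rows 1.13
```

Call:
play_rows([
  [0, 0.03, 0.03],
  [0, 0.03, 0.1],
  [0, 0.03, 0.387],
  [0, 0.03, 0.387],
], grip=[0.7, 0.7, 0.7, 0.7], spin=[0.2, 0.2, 0.2, 0.2])

```text
clock: 17.75
tool_pos: [0.4494, 0.2714, 0.0597]
eef_rot: [3.139, 0.007, 0.15]
force: [-0.5, -1.4, 0.0]
finger_gap: 0.0728
gripper_force: 0.0
```

Call:
play_rows([
  [0, 0, 0],
  [0, 0, 0],
  [0, 0, 0],
  [0, 0, 0],
  [0, 0, 0],
], grip=[-1, -1, -1, -1, -1], spin=[0, 0, 0, 0, 0])

```text
clock: 18.25
tool_pos: [0.4523, 0.2723, 0.065]
eef_rot: [-3.141, -0.001, 0.145]
force: [-1.7, 1.0, 5.9]
finger_gap: 0.0432
gripper_force: 21.3
```

Run:
```python
from h import *
p,P=snap("w13");print(cur(),monitor.state()["finger_gap"])
Z=P[...,2];m=(Z>.069)&(Z<.075)&(P[...,1]>.24)&(P[...,1]<.32);k=P[m];print(len(k),np.nanmin(k,0),np.nanmax(k,0))
m=m&(P[...,0]>.45)&(P[...,0]<.51);k=P[m];print(len(k),np.nanmin(k,0),np.nanmax(k,0))
r,cc=np.argwhere(m).mean(0).astype(int);print(r,cc)
for r in range(200,330,10): print(r,np.round(P[r,278],3),p[r,278])
```

```text
[np.float64(0.4522862498432228), np.float64(0.27231405340614206), np.float64(0.0649564626056979), np.float64(0.1451115029864063)] 0.043263907402373056
8703 [0.4391163  0.24110955 0.0690738 ] [0.50513423 0.30758921 0.07497896]
8644 [0.45002347 0.24110955 0.0690738 ] [0.50513423 0.30758921 0.07497896]
213 277
200 [0.488 0.278 0.072] [14 14 16]
210 [0.483 0.277 0.072] [11 15 16]
220 [0.478 0.276 0.073] [15 15 18]
230 [0.473 0.276 0.072] [13 16 17]
240 [0.468 0.275 0.073] [14 12 14]
250 [0.463 0.274 0.072] [ 7 14 10]
260 [0.445 0.272 0.044] [49 49 48]
270 [0.438 0.271 0.043] [52 53 57]
280 [0.41  0.266 0.002] [56 81 79]
290 [0.402 0.265 0.001] [54 78 77]
300 [0.393 0.264 0.001] [56 81 79]
310 [0.384 0.263 0.001] [53 77 77]
320 [0.375 0.261 0.001] [51 76 74]
```

Call:
play_rows([
  [0, 0, -0.15],
  [0, 0, -0.3],
  [0, 0, -0.45],
  [0, 0, -0.45],
  [0, 0, -0.45],
], grip=[-1, -1, -1, -1, -1], spin=[0, 0, 0, 0, 0])

```text
clock: 18.8
tool_pos: [0.452, 0.2718, 0.1317]
eef_rot: [-3.141, -0.001, 0.145]
force: [0.3, 0.3, -3.6]
finger_gap: 0.0434
gripper_force: 21.0
```

```bash
cat >> h.py <<'E'
def tilt(name):
    p,P=snap(name); c=cur(); R=np.array([np.cos(c[3]),np.sin(c[3])])
    A=P[100:275,262:294].reshape(-1,3); A=A[np.isfinite(A[:,2])]
    s=(A[:,:2]-c[:2])@R; h=A[:,2]-c[2]
    k=(h>-.06)&(h<.04)&(s>.004)&(s<.055)   # nose front plate
    for s0 in np.arange(.006,.08,.006):
        f=abs(s-s0)<.0015
        if f.sum(): print((round(s0,3),round(float(np.median(h[f])),4)),end=" ")
    n,q,r=plane(A[k]); print("\nTCP",np.round(c,4),"tilt deg",np.degrees(np.arctan2(n[:2]@R,n[2])),q,r,k.sum()); return P
E
python3 - <<'E'
from h import *
tilt("w14")
E
```

```text
(np.float64(0.006), 0.0064) (np.float64(0.012), 0.0063) (np.float64(0.018), 0.0048) (np.float64(0.024), 0.0028) (np.float64(0.03), 0.001) (np.float64(0.036), -0.0004) (np.float64(0.042), -0.0025) (np.float64(0.048), -0.0057) (np.float64(0.054), -0.0354) (np.float64(0.06), -0.0376) (np.float64(0.066), -0.1291) (np.float64(0.072), -0.1291) (np.float64(0.078), -0.1289) 
TCP [0.4516 0.2716 0.1311 0.1449] tilt deg 34.23092475726118 [0.48248285 0.27671099 0.12815111] 0.0020578978802297345 3329
```

Call:
play_rows([
  [0, 0, -0.15],
  [0, 0, -0.15],
  [0, 0, -0.1],
  [0, 0, -0.05],
  [0, 0, 0],
], grip=[-1, -1, -1, -1, -1], spin=[0, 0, 0, 0, 0])

```text
clock: 19.35
tool_pos: [0.4513, 0.2715, 0.1297]
eef_rot: [3.141, 0.002, 0.145]
force: [-0.6, 0.2, -2.4]
finger_gap: 0.0427
gripper_force: 21.5
```

```bash
sed -i 's/k=(h>-.06)&(h<.04)&(s>.004)&(s<.055).*/k=(h>-.015)\&(h<.04)\&(s>.012)\&(s<.046)/' h.py
python3 - <<'E'
from h import *
tilt("w15")
E
```

```text
(np.float64(0.006), 0.0066) (np.float64(0.012), 0.0067) (np.float64(0.018), 0.0054) (np.float64(0.024), 0.0042) (np.float64(0.03), 0.0028) (np.float64(0.036), 0.0017) (np.float64(0.042), 0.0002) (np.float64(0.048), -0.0023) (np.float64(0.054), -0.0312) (np.float64(0.06), -0.0327) (np.float64(0.066), -0.1248) (np.float64(0.072), -0.1267) (np.float64(0.078), -0.1267) 
TCP [0.451  0.2712 0.1288 0.1449] tilt deg 12.281168718134076 [0.47969604 0.27600888 0.13185669] 0.000515356334306908 2272
```

Call:
play_rows([
  [-0.02, 0, 0],
  [-0.06, 0, 0],
  [-0.12, 0, 0],
  [-0.2, 0, 0],
  [-0.3, 0, 0],
], grip=[-1, -1, -1, -1, -1], spin=[0, 0, 0, 0, 0])

```text
clock: 19.9
tool_pos: [0.4064, 0.2652, 0.1317]
eef_rot: [-3.141, -0.0, 0.145]
force: [-0.2, 0.1, -2.9]
finger_gap: 0.0432
gripper_force: 21.6
```

Call:
play_rows([
  [0.3, 0, 0],
  [0.48, 0, 0],
  [0.58, 0, 0],
  [0.62, 0, 0],
  [0.63, 0, 0],
], grip=[-1, -1, -1, -1, -1], spin=[0, 0, 0, 0, 0])

```text
clock: 20.4
tool_pos: [0.4999, 0.2788, 0.1314]
eef_rot: [3.141, 0.001, 0.145]
force: [-1.7, -0.7, -2.2]
finger_gap: 0.0426
gripper_force: 21.4
```

Run:
```python
from h import *
tilt("w16")
```

```text
(np.float64(0.006), 0.0051) (np.float64(0.012), 0.0023) (np.float64(0.018), -0.0024) (np.float64(0.024), -0.0079) (np.float64(0.03), -0.0131) (np.float64(0.036), -0.0371) (np.float64(0.042), -0.1294) (np.float64(0.048), -0.1296) (np.float64(0.054), -0.1296) (np.float64(0.06), -0.1293) (np.float64(0.066), -0.1293) (np.float64(0.072), -0.1292) (np.float64(0.078), -0.1295) 
TCP [0.4996 0.2788 0.1313 0.1451] tilt deg 40.05790456229808 [0.52146863 0.28244235 0.12519877] 0.0005013638574397465 1523
```

Call:
play_rows([
  [0, 0, 0.15],
  [0, 0, 0.29],
  [-0.06, 0, 0.32],
  [-0.12, 0, 0.34],
  [-0.2, 0, 0.362],
], grip=[-1, -1, -1, -1, -1], spin=[0, 0, 0, 0, 0])

```text
clock: 20.95
tool_pos: [0.4703, 0.2747, 0.0778]
eef_rot: [-3.141, -0.001, 0.145]
force: [0.3, 0.7, -1.6]
finger_gap: 0.0429
gripper_force: 21.5
```

Call:
play_rows([
  [-0.06, 0, 0],
  [-0.12, 0, 0],
  [-0.16, 0, 0],
], grip=[-1, -1, -1], spin=[0, 0, 0])

```text
clock: 21.25
tool_pos: [0.4467, 0.2713, 0.0778]
eef_rot: [-3.141, -0.001, 0.145]
force: [0.7, 0.8, -2.2]
finger_gap: 0.0431
gripper_force: 21.4
```

Run:
```python
from h import *
tilt("w17")
```

```text
(np.float64(0.006), 0.0049) (np.float64(0.012), 0.0044) (np.float64(0.018), 0.0026) (np.float64(0.024), 0.0005) (np.float64(0.03), -0.0015) (np.float64(0.036), -0.0033) (np.float64(0.042), -0.0054) (np.float64(0.048), -0.0361) (np.float64(0.054), -0.0392) (np.float64(0.06), -0.042) (np.float64(0.066), -0.0756) (np.float64(0.072), -0.0757) (np.float64(0.078), -0.0756) 
TCP [0.4459 0.2711 0.0777 0.1455] tilt deg 18.307159084416252 [0.47448479 0.27576841 0.07660111] 0.0005096090296786599 2281
```

```bash
cat >> h.py <<'E'
def relay_pose(name,P=None):
    D=np.load(name+".npz");c=calibration("wrist");c["world_from_camera"]=D["T"];P=cloud(c,D["d"]);t=cur();R=np.array([np.cos(t[3]),np.sin(t[3])]);L=np.array([-R[1],R[0]])
    A=P[60:300,200:356].reshape(-1,3);A=A[np.isfinite(A[:,2])]
    s=(A[:,:2]-t[:2])@R; l=(A[:,:2]-t[:2])@L; h=A[:,2]-t[2]
    k=(abs(l)<.018)&(s>.013)&(s<.04)&(h>-.02); b,a=np.polyfit(s[k],h[k],1); 
    k&=abs(h-a-b*s)<.0015; b,a=np.polyfit(s[k],h[k],1); th=np.arctan(-b)
    pl=(abs(l)<.018)&(abs(h-a-b*s)<.0015)&(s>.01)&(s<.07); se=np.percentile(s[pl],99.7)
    sh=(abs(l)<.018)&(abs(h-a-b*s+.028/np.cos(th))<.0015)&(s<.09)&(s>.02); sse=np.percentile(s[sh],99.5) if sh.sum() else np.nan
    # plate end x=22.5,z=60 ; shoulder end x=45,z=32
    C,S=np.cos(th),np.sin(th)
    s0a=se-.0225*C-.06*S; s0b=sse-.045*C-.032*S; s0=s0a
    h0=a+b*se+.0225*S-.06*C
    w_=pl; print("tilt",np.degrees(th),"origin s from plate,shoulder",s0a,s0b,"h",h0,"lat",np.percentile(l[(abs(h-a-b*s)<.0015)&(s>.013)&(s<.04)],[1,99]))
    print("origin world",np.r_[np.array(t[:2])+R*s0,t[2]+h0],"lip dx,dz", .0142*C-.0065*S, -.0142*S-.0065*C, "TCP",np.round(t,4))
    return th,s0,h0
E
python3 - <<'E'
from h import *
relay_pose("w17")
print(monitor.state()["clock"])
E
```

```text
tilt 18.046516587412384 origin s from plate,shoulder 0.00832547749823536 0.007658312174484828 h -0.05739495834160534 lat [-0.02103059  0.02217117]
origin world [0.4541158  0.27232039 0.02029377] lip dx,dz 0.011487806913629682 -0.010579238739869807 TCP [0.4459 0.2711 0.0777 0.1455]
21.3
```

Run:
```python
from h import *
plan(cur(),[(.446,.271,.165,.1455),(.468,.157,.165,.0805),(.49,.043,.165,.0155),(.5114,-.07,.165,.0095)])
```

```text
(0.446, 0.271, 0.165, 0.1455) tr [ 0.001  0.001 -0.582] spin 0.0  rows 1.7462286046883324
(0.468, 0.157, 0.165, 0.0805) tr [ 0.035  0.773 -0.   ] spin 0.083  rows 2.322068043791999
(0.49, 0.043, 0.165, 0.0155) tr [ 0.085  0.769 -0.   ] spin 0.083  rows 2.3220680437919987
(0.5114, -0.07, 0.165, 0.0095) tr [ 0.131  0.755 -0.   ] spin 0.008  rows 2.3001704284682902
```

Call:
play_rows([
  [0, 0, 0],
  [0, 0, -0.1],
  [0, 0, -0.27],
  [0, 0, -0.46],
  [0, 0, -0.58],
], grip=[-1, -1, -1, -1, -1], spin=[0, 0, 0, 0, 0], squeeze=40)

```text
clock: 21.8
tool_pos: [0.4482, 0.2714, 0.166]
eef_rot: [-3.141, -0.002, 0.144]
force: [0.1, 0.1, -2.9]
finger_gap: 0.0405
gripper_force: 40.7
```

Call:
play_rows([
  [0.002, 0.06, 0],
  [0.008, 0.18, 0],
  [0.015, 0.35, 0],
  [0.025, 0.55, 0],
  [0.035, 0.773, 0],
], grip=[-1, -1, -1, -1, -1], spin=[0.01, 0.02, 0.04, 0.06, 0.083])

```text
clock: 22.3
tool_pos: [0.4692, 0.1558, 0.1631]
eef_rot: [3.141, 0.001, 0.079]
force: [0.5, 0.0, -3.5]
finger_gap: 0.0406
gripper_force: 40.7
```

Call:
play_rows([
  [0.02, 0.19, 0],
  [0.04, 0.38, 0],
  [0.06, 0.53, 0],
  [0.075, 0.66, 0],
  [0.085, 0.769, 0],
], grip=[-1, -1, -1, -1, -1], spin=[0.02, 0.04, 0.06, 0.07, 0.083])

```text
clock: 22.8
tool_pos: [0.4909, 0.041, 0.1631]
eef_rot: [3.141, 0.001, 0.012]
force: [0.2, -0.2, -1.5]
finger_gap: 0.0407
gripper_force: 40.7
```

Call:
play_rows([
  [0.02, 0.15, 0],
  [0.05, 0.33, 0],
  [0.08, 0.5, 0],
  [0.11, 0.65, 0],
  [0.131, 0.755, 0],
], grip=[-1, -1, -1, -1, -1], spin=[0, 0, 0.01, 0.01, 0.01])

```text
clock: 23.3
tool_pos: [0.512, -0.0723, 0.163]
eef_rot: [3.141, 0.002, 0.004]
force: [-0.6, -0.9, -2.6]
finger_gap: 0.0403
gripper_force: 40.8
```

Call:
play_rows([
  [0, 0, 0],
  [0, 0, 0],
], grip=[-1, -1], spin=[0, 0])

```text
clock: 23.5
tool_pos: [0.5119, -0.0701, 0.1633]
eef_rot: [-3.141, 0.002, 0.005]
force: [-0.5, 0.1, -2.4]
finger_gap: 0.0408
gripper_force: 40.8
```

Run:
```python
from h import *
P=tilt("w18"); relay_pose("w18")
plan(cur(),[(.5114,-.07,.12,.0095)])
```

```text
(np.float64(0.006), 0.0046) (np.float64(0.012), 0.0025) (np.float64(0.018), -0.0006) (np.float64(0.024), -0.0043) (np.float64(0.03), -0.0075) (np.float64(0.036), -0.0109) (np.float64(0.042), -0.0454) (np.float64(0.048), -0.0511) (np.float64(0.054), -0.1596) (np.float64(0.06), -0.1442) (np.float64(0.066), -0.1293) (np.float64(0.072), -0.1293) (np.float64(0.078), -0.1294) 
TCP [ 0.5119 -0.0694  0.1634  0.0064] tilt deg 29.58944171875799 [ 0.53901683 -0.0695387   0.15756117] 0.0004991667485771377 2103
tilt 29.424081218929253 origin s from plate,shoulder -0.004846893695485285 -0.004734438118622907 h -0.0567349122457509 lat [-0.02152911  0.02158127]
origin world [ 0.50708364 -0.06945388  0.10670516] lip dx,dz 0.009175050998387651 -0.012637580432067912 TCP [ 0.5119 -0.0694  0.1634  0.0064]
(0.5114, -0.07, 0.12, 0.0095) tr [-0.004  0.004  0.29 ] spin -0.004  rows 0.8689428640323901
```

Call:
play_rows([
  [-0.02, 0, 0.05],
  [-0.06, 0, 0.15],
  [-0.11, 0, 0.28],
  [-0.137, 0, 0.38],
  [-0.137, 0, 0.42],
], grip=[-1, -1, -1, -1, -1], spin=[0, 0, 0, 0, 0])

```text
clock: 24.05
tool_pos: [0.4903, -0.0689, 0.0996]
eef_rot: [-3.141, 0.003, 0.008]
force: [0.8, 0.7, -2.7]
finger_gap: 0.0405
gripper_force: 40.9
```

Call:
play_rows([
  [0, 0, 0],
  [0, 0, 0],
], grip=[-1, -1], spin=[0, 0])

```text
clock: 24.25
tool_pos: [0.4926, -0.0695, 0.1015]
eef_rot: [-3.142, -0.001, 0.007]
force: [-0.7, 0.1, -2.3]
finger_gap: 0.0409
gripper_force: 40.9
```

Run:
```python
from h import *
tilt("w19"); relay_pose("w19")
plan(cur(),[(.4664,-.07,.0946,.0095)])
```

```text
(np.float64(0.006), 0.0045) (np.float64(0.012), 0.0026) (np.float64(0.018), -0.0004) (np.float64(0.024), -0.0039) (np.float64(0.03), -0.0068) (np.float64(0.036), -0.0101) (np.float64(0.042), -0.0144) (np.float64(0.048), -0.049) (np.float64(0.054), -0.0979) (np.float64(0.06), -0.0977) (np.float64(0.066), -0.0977) (np.float64(0.072), -0.0976) (np.float64(0.078), -0.0976) 
TCP [ 0.4927 -0.0696  0.1017  0.007 ] tilt deg 28.347858140297483 [ 0.52044142 -0.06883772  0.09594085] 0.0005042705908157693 2192
tilt 28.184501716182726 origin s from plate,shoulder -0.003387463382193423 0.03346037505154519 h -0.057087579068783444 lat [-0.02073408  0.02227389]
origin world [ 0.48932174 -0.06964799  0.04459471] lip dx,dz 0.009446293319962822 -0.012436138569235458 TCP [ 0.4927 -0.0696  0.1017  0.007 ]
(0.4664, -0.07, 0.0946, 0.0095) tr [-0.175  0.001  0.047] spin -0.003  rows 0.5449660221932331
```

Drag over the rail top, easing down to set the tilt.

Call:
play_rows([
  [0, 0, 0.02],
  [-0.04, 0, 0.03],
  [-0.085, 0, 0.037],
  [-0.13, 0, 0.044],
  [-0.175, 0, 0.047],
], grip=[-1, -1, -1, -1, -1], spin=[0, 0, 0, 0, 0])

```text
clock: 24.8
tool_pos: [0.4651, -0.07, 0.0942]
eef_rot: [3.142, -0.0, 0.007]
force: [-0.9, 0.2, -1.6]
finger_gap: 0.0407
gripper_force: 41.1
```

Call:
play_rows([
  [-0.02, 0, 0],
  [-0.02, 0, 0],
], grip=[-1, -1], spin=[0, 0])

```text
clock: 25.0
tool_pos: [0.4622, -0.0701, 0.0943]
eef_rot: [3.142, 0.0, 0.006]
force: [-1.1, -0.1, 1.1]
finger_gap: 0.0406
gripper_force: 41.9
```

Run:
```python
from h import *
tilt("w20"); relay_pose("w20")
```

```text
(np.float64(0.006), 0.0046) (np.float64(0.012), 0.0036) (np.float64(0.018), 0.0021) (np.float64(0.024), -0.0001) (np.float64(0.03), -0.0017) (np.float64(0.036), -0.0034) (np.float64(0.042), -0.0053) (np.float64(0.048), -0.0362) (np.float64(0.054), -0.0384) (np.float64(0.06), -0.042) (np.float64(0.066), -0.0764) (np.float64(0.072), -0.0905) (np.float64(0.078), -0.0903) 
TCP [ 0.4626 -0.0701  0.0944  0.0064] tilt deg 16.92434029159097 [ 0.49156916 -0.06940007  0.09298326] 0.0005032525381743157 2274
tilt 16.70218323449565 origin s from plate,shoulder 0.008647705246347667 0.007892303759197562 h -0.05786386023147334 lat [-0.02097122  0.0223356 ]
origin world [ 0.47127003 -0.07003521  0.03650851] lip dx,dz 0.011732843319011546 -0.010306812681499852 TCP [ 0.4626 -0.0701  0.0944  0.0064]
```

Call:
play_rows([
  [0, 0, -0.03],
  [0, 0, -0.07],
  [0.03, 0, -0.08],
  [0.07, 0, -0.08],
  [0.13, 0, -0.08],
], grip=[-1, -1, -1, -1, -1], spin=[0, 0, 0, 0, 0])

```text
clock: 25.55
tool_pos: [0.483, -0.0699, 0.1063]
eef_rot: [3.142, -0.0, 0.007]
force: [-0.3, -0.6, -2.9]
finger_gap: 0.0407
gripper_force: 40.9
```

Call:
play_rows([
  [0.06, 0, 0],
  [0.12, 0, 0],
  [0.16, 0, 0],
  [0.19, 0, 0],
  [0.19, 0, 0],
], grip=[-1, -1, -1, -1, -1], spin=[0, 0, 0, 0, 0])

```text
clock: 26.05
tool_pos: [0.5114, -0.0697, 0.106]
eef_rot: [3.142, -0.0, 0.007]
force: [-0.5, -0.2, -2.0]
finger_gap: 0.0405
gripper_force: 40.9
```

Run:
```python
from h import *
P=tilt("w21"); th,s0,h0=relay_pose("w21"); c=cur()
Z=P[...,2]; m=(Z>.030)&(Z<.037)&(P[...,0]>.55)&(abs(P[...,1]-c[1])<.1)
for y0 in(-.13,-.1,-.04,-.02):
    k=m&(abs(P[...,1]-y0)<.008)
    if k.sum()>20: print("duct edges",y0,np.percentile(P[k][:,0],[2,98]),np.median(P[k][:,2]),k.sum())
m=(Z>.016)&(Z<.022)
for y0 in(-.13,-.11,-.03,-.02):
    k=m&(abs(P[...,1]-y0)<.006)
    if k.sum()>20: print("rail",y0,np.percentile(P[k][:,0],[2,50,98]),k.sum())
```

```text
(np.float64(0.006), 0.0046) (np.float64(0.012), 0.0032) (np.float64(0.018), 0.0001) (np.float64(0.024), -0.0032) (np.float64(0.03), -0.0063) (np.float64(0.036), -0.0094) (np.float64(0.042), -0.0133) (np.float64(0.048), -0.0482) (np.float64(0.054), -0.1021) (np.float64(0.06), -0.1019) (np.float64(0.066), -0.072) (np.float64(0.072), -0.0721) (np.float64(0.078), -0.072) 
TCP [ 0.5108 -0.0697  0.106   0.0066] tilt deg 28.29346853441156 [ 0.53913356 -0.06899005  0.10059354] 0.0004902501782220666 2246
tilt 28.018502021899412 origin s from plate,shoulder -0.002591457413294543 0.03499778557817234 h -0.05687607249867941 lat [-0.02073702  0.02227082]
origin world [ 0.50822497 -0.0696878   0.04914058] lip dx,dz 0.009482284116771265 -0.012408718222637961 TCP [ 0.5108 -0.0697  0.106   0.0066]
duct edges -0.13 [0.57365259 0.60405177] 0.03403917978788085 1113
duct edges -0.1 [0.57330623 0.60397836] 0.03401919936513648 1116
duct edges -0.04 [0.57243434 0.6029862 ] 0.03397319537482131 1114
duct edges -0.02 [0.57275999 0.6027549 ] 0.034010658412281874 1111
rail -0.13 [0.49519058 0.52294042 0.5300106 ] 293
rail -0.11 [0.49518036 0.50246328 0.52944962] 273
rail -0.03 [0.49487966 0.52237131 0.52884284] 234
rail -0.02 [0.49463765 0.52161535 0.52879531] 285
```

Call:
play_rows([
  [0.03, 0, 0],
  [0.06, 0, 0],
  [0.083, 0, 0],
  [0.087, 0, 0.03],
  [0.087, 0, 0.06],
], grip=[-1, -1, -1, -1, -1], spin=[0, 0, 0, 0, 0])

```text
clock: 26.6
tool_pos: [0.524, -0.0696, 0.0968]
eef_rot: [-3.142, -0.0, 0.007]
force: [-0.1, -0.4, -2.5]
finger_gap: 0.0405
gripper_force: 40.9
```

Run:
```python
from h import *
tilt("w22"); relay_pose("w22")
plan(cur(),[(.5239,-.07,.0842,.0085)])
```

```text
(np.float64(0.006), 0.0053) (np.float64(0.012), 0.0037) (np.float64(0.018), 0.0006) (np.float64(0.024), -0.003) (np.float64(0.03), -0.0063) (np.float64(0.036), -0.0096) (np.float64(0.042), -0.0141) (np.float64(0.048), -0.0491) (np.float64(0.054), -0.0622) (np.float64(0.06), -0.062) (np.float64(0.066), -0.0621) (np.float64(0.072), -0.062) (np.float64(0.078), -0.062) 
TCP [ 0.5234 -0.0696  0.0961  0.0066] tilt deg 29.82619367759464 [ 0.55116734 -0.06890645  0.09100824] 0.0004963890166231575 2200
tilt 29.565044366797196 origin s from plate,shoulder -0.004302984246665101 0.020411859500274413 h -0.05583023867133739 lat [-0.0207665   0.02215013]
origin world [ 0.51907516 -0.06958828  0.0402714 ] lip dx,dz 0.009143931388447268 -0.012660115274489757 TCP [ 0.5234 -0.0696  0.0961  0.0066]
(0.5239, -0.07, 0.0842, 0.0085) tr [0.003 0.003 0.079] spin -0.002  rows 0.23842411931152857
```

Call:
play_rows([
  [0.018, 0, 0.01],
  [0.018, 0, 0.03],
  [0.018, 0, 0.05],
  [0.018, 0, 0.07],
  [0.018, 0, 0.083],
], grip=[-1, -1, -1, -1, -1], spin=[0, 0, 0, 0, 0])

```text
clock: 27.15
tool_pos: [0.5245, -0.0697, 0.0843]
eef_rot: [-3.142, 0.004, 0.006]
force: [0.0, 0.4, -2.8]
finger_gap: 0.0404
gripper_force: 42.6
```

Run:
```python
from h import *
tilt("w23"); relay_pose("w23"); print(monitor.state()["force"])
```

```text
(np.float64(0.006), 0.0048) (np.float64(0.012), 0.0022) (np.float64(0.018), -0.0011) (np.float64(0.024), -0.0049) (np.float64(0.03), -0.0084) (np.float64(0.036), -0.0123) (np.float64(0.042), -0.0183) (np.float64(0.048), -0.051) (np.float64(0.054), -0.0504) (np.float64(0.06), -0.0501) (np.float64(0.066), -0.0502) (np.float64(0.072), -0.0502) (np.float64(0.078), -0.0505) 
TCP [ 0.5253 -0.0697  0.0843  0.0064] tilt deg 31.30045617042926 [ 0.55122776 -0.06897588  0.07814887] 0.0005127914555249953 1963
tilt 31.387569064724484 origin s from plate,shoulder -0.007664171909028496 -0.007008547883373555 h -0.05588477164041743 lat [-0.02076298  0.02221711]
origin world [ 0.51759012 -0.06974712  0.02836936] lip dx,dz 0.008736667373091759 -0.012944521745199935 TCP [ 0.5253 -0.0697  0.0843  0.0064]
[-3.2236941  -1.46613747  2.50507473]
```

Call:
play_rows([
  [0, 0, 0.005],
  [-0.02, 0, 0.01],
  [-0.04, 0, 0.012],
  [-0.06, 0, 0.014],
  [-0.08, 0, 0.015],
], grip=[-1, -1, -1, -1, -1], spin=[0, 0, 0, 0, 0])

```text
clock: 27.7
tool_pos: [0.5149, -0.0696, 0.0825]
eef_rot: [3.142, -0.001, 0.007]
force: [0.0, 0.3, -2.0]
finger_gap: 0.0407
gripper_force: 41.2
```

Run:
```python
from h import *
tilt("w24"); relay_pose("w24"); print(monitor.state()["force"])
```

```text
(np.float64(0.006), 0.0047) (np.float64(0.012), 0.0037) (np.float64(0.018), 0.0013) (np.float64(0.024), -0.0015) (np.float64(0.03), -0.0042) (np.float64(0.036), -0.0066) (np.float64(0.042), -0.0096) (np.float64(0.048), -0.0429) (np.float64(0.054), -0.0462) (np.float64(0.06), -0.0486) (np.float64(0.066), -0.0483) (np.float64(0.072), -0.0483) (np.float64(0.078), -0.0483) 
TCP [ 0.5142 -0.0696  0.0824  0.0066] tilt deg 23.957612724112316 [ 0.54304596 -0.06892088  0.07870656] 0.0005041508941653226 2303
tilt 23.61213056952784 origin s from plate,shoulder 0.0020062632641017764 0.011980267774458138 h -0.05735893081392757 lat [-0.02089866  0.02226811]
origin world [ 0.51618321 -0.06962785  0.02501162] lip dx,dz 0.01040761713474464 -0.01164351774922724 TCP [ 0.5142 -0.0696  0.0824  0.0066]
[-1.02667933 -0.0128777  -1.84459124]
```

Call:
play_rows([
  [-0.028, 0, 0],
  [-0.056, 0, 0.001],
  [-0.08, 0, 0.012],
  [-0.108, 0, 0.023],
  [-0.133, 0, 0.033],
], grip=[-1, -1, -1, -1, -1], spin=[0, 0, 0, 0, 0])

```text
clock: 28.25
tool_pos: [0.4956, -0.0698, 0.0785]
eef_rot: [3.141, -0.003, 0.007]
force: [-1.4, 0.8, 12.0]
finger_gap: 0.0403
gripper_force: 45.3
```

Run:
```python
from h import *
tilt("w25"); relay_pose("w25"); print(monitor.state()["force"])
```

```text
(np.float64(0.006), 0.0051) (np.float64(0.012), 0.0051) (np.float64(0.018), 0.0044) (np.float64(0.024), 0.0034) (np.float64(0.03), 0.0024) (np.float64(0.036), 0.0017) (np.float64(0.042), 0.0004) (np.float64(0.048), -0.001) (np.float64(0.054), -0.03) (np.float64(0.06), -0.0309) (np.float64(0.066), -0.032) (np.float64(0.072), -0.0741) (np.float64(0.078), -0.0731) 
TCP [ 0.4942 -0.0699  0.0781  0.0064] tilt deg 8.947446238828897 [ 0.52348529 -0.06912476  0.08073477] 0.0004977690297739963 2227
tilt 8.530222427048162 origin s from plate,shoulder 0.01937042714451569 0.018153523761252465 h -0.05650918965983149 lat [-0.02080936  0.02235287]
origin world [ 0.51359832 -0.06978879  0.02163592] lip dx,dz 0.013078764176168751 -0.00853439673463596 TCP [ 0.4942 -0.0699  0.0781  0.0064]
[-3.19993796  0.5813799  11.24511385]
```

Call:
play_rows([
  [-0.015, 0, 0.01],
  [-0.03, 0, 0.022],
  [-0.045, 0, 0.034],
  [-0.06, 0, 0.046],
  [-0.065, 0, 0.055],
], grip=[-1, -1, -1, -1, -1], spin=[0, 0, 0, 0, 0])

```text
clock: 28.8
tool_pos: [0.4862, -0.0701, 0.0723]
eef_rot: [3.141, -0.005, 0.006]
force: [-5.8, 0.3, 31.7]
finger_gap: 0.0404
gripper_force: 56.5
```

Run:
```python
from h import *
tilt("w26"); relay_pose("w26"); print(monitor.state()["force"])
```

```text
(np.float64(0.006), 0.0067) (np.float64(0.012), 0.0075) (np.float64(0.018), 0.0077) (np.float64(0.024), 0.0075) (np.float64(0.03), 0.0075) (np.float64(0.036), 0.0076) (np.float64(0.042), 0.0075) (np.float64(0.048), 0.0072) (np.float64(0.054), -0.021) (np.float64(0.06), -0.0206) (np.float64(0.066), -0.0208) (np.float64(0.072), -0.0213) (np.float64(0.078), -0.0677) 
TCP [ 0.4858 -0.0701  0.0718  0.0059] tilt deg 0.01607007987357642 [ 0.51514388 -0.06935119  0.07931375] 0.0004934009245146315 2221
tilt -0.10814241404529318 origin s from plate,shoulder 0.02799571509004373 0.027113954276382274 h -0.05236046209543255 lat [-0.02078534  0.02234128]
origin world [ 0.51378267 -0.06992105  0.01939117] lip dx,dz 0.014212243067150205 -0.006473186773162114 TCP [ 0.4858 -0.0701  0.0718  0.0059]
[-4.46401756  0.76873585 32.79250567]
```

Call:
play_rows([
  [0, 0, -0.02],
  [0, 0, -0.025],
  [0, 0, -0.025],
  [0, 0, -0.2],
], grip=[0, 0.3, 0.5, 0.5], spin=[0, 0, 0, 0])

```text
clock: 29.25
tool_pos: [0.4835, -0.0696, 0.0972]
eef_rot: [-3.141, 0.005, 0.007]
force: [0.3, 0.3, 0.9]
finger_gap: 0.0641
gripper_force: 0.0
```

Call:
play_rows([
  [0, 0, -0.3],
  [-0.2, 0, -0.6],
  [-0.2, 0, -0.6],
], grip=[0.5, 0.5, 0.5], spin=[0, 0, 0])

```text
clock: 29.55
tool_pos: [0.4535, -0.0705, 0.1927]
eef_rot: [3.141, -0.003, 0.006]
force: [0.9, -0.6, -1.2]
finger_gap: 0.0639
gripper_force: 0.0
```

```bash
cat > look.py <<'E'
from h import *
import sys
p,P=snap(sys.argv[1]); print(cur())
Z=P[...,2]; m=(Z>.074)&(Z<.085)&(P[...,1]>-.26)&(P[...,1]<-.03)&(P[...,0]>.47)&(P[...,0]<.56)
n,l=cv2.connectedComponents(m.astype(np.uint8))
for i in range(1,n):
    k=P[l==i]
    if len(k)>300: print("nose",len(k),np.round(plane(k)[0],4),np.median(k[:,2]),cv2.minAreaRect(k[:,:2].astype(np.float32)))
E
python3 look.py w27
```

```text
[np.float64(0.4542408299866033), np.float64(-0.07033635969962096), np.float64(0.1915576963210911), np.float64(0.006000615074518434)]
nose 2832 [-7.1e-03 -6.0e-04  1.0e+00] 0.07929163158879007 ((0.5114620923995972, -0.06866549700498581), (0.04398835822939873, 0.04495485499501228), 1.490756630897522)
nose 2981 [0.0028 0.0021 1.    ] 0.07935492129488037 ((0.512113094329834, -0.16664814949035645), (0.04462338611483574, 0.045370932668447495), 0.1521691232919693)
nose 3016 [-9.0e-04  4.3e-03  1.0e+00] 0.07934157067401237 ((0.512423038482666, -0.21943150460720062), (0.044695764780044556, 0.046175938099622726), 0.28547045588493347)
```

Run:
```python
from h import *
plan(cur(),[(.48,-.04,.19,.79),(.5116,-.005,.13,1.578),(.5116,-.005,.027,1.578)])
```

```text
(0.48, -0.04, 0.19, 0.79) tr [ 0.173 -0.201  0.01 ] spin -0.998  rows 5.226662566169877
(0.5116, -0.005, 0.13, 1.578) tr [ 0.314 -0.015  0.4  ] spin -1.003  rows 5.253333333333334
(0.5116, -0.005, 0.027, 1.578) tr [0.    0.    0.687] spin -0.0  rows 2.06
```

Call:
play_rows([
  [0.17, -0.2, 0],
  [0.17, -0.2, 0],
  [0.17, -0.2, 0],
  [0.17, -0.2, 0],
  [0.17, -0.2, 0],
], grip=[-1, -1, -1, -1, -1], spin=[-0.9, -0.9, -0.9, -0.9, -0.9])

```text
clock: 30.1
tool_pos: [0.4802, -0.0396, 0.1878]
eef_rot: [-3.14, 0.001, 0.72]
force: [0.6, 0.2, -0.5]
finger_gap: 0.0
gripper_force: 0.0
```

Call:
play_rows([
  [0.31, -0.02, 0.1],
  [0.31, -0.02, 0.2],
  [0.31, -0.02, 0.3],
  [0.31, -0.02, 0.3],
  [0.31, -0.02, 0.3],
], grip=[-1, -1, -1, -1, -1], spin=[-0.9, -0.9, -0.9, -0.9, -0.9])

```text
clock: 30.6
tool_pos: [0.5129, -0.0067, 0.142]
eef_rot: [-3.138, -0.001, 1.427]
force: [0.1, 0.2, 1.5]
finger_gap: 0.0003
gripper_force: 0.0
```

Run:
```python
from h import *
print(cur(),monitor.state()["finger_gap"]);plan(cur(),[(.5116,-.005,.11,1.578),(.5116,-.005,.027,1.578)])
```

```text
[np.float64(0.5129310376668428), np.float64(-0.006738447943173306), np.float64(0.14203975660947776), np.float64(1.4265977294953744)] 0.0003485188449047344
(0.5116, -0.005, 0.11, 1.578) tr [ 0.01  -0.01   0.214] spin -0.193  rows 1.0093484700308375
(0.5116, -0.005, 0.027, 1.578) tr [0.    0.    0.553] spin -0.0  rows 1.66
```

Call:
play_rows([
  [0.01, -0.01, 0.2],
  [0.01, -0.01, 0.4],
  [0.01, -0.01, 0.6],
  [0.01, -0.01, 0.767],
  [0.01, -0.01, 0.767],
], grip=[-1, -1, -1, -1, -1], spin=[-0.19, -0.19, -0.19, -0.19, -0.19])

```text
clock: 31.1
tool_pos: [0.5102, -0.0049, 0.0253]
eef_rot: [-3.135, -0.0, 1.571]
force: [-0.6, 1.0, 0.2]
finger_gap: 0.0
gripper_force: 0.0
```

Call:
play_rows([
  [-0.05, 0, 0],
  [-0.1, 0, 0],
  [-0.15, 0, 0],
  [-0.18, 0, 0],
  [-0.21, 0, 0],
], grip=[-1, -1, -1, -1, -1], spin=[0, 0, 0, 0, 0])

```text
clock: 31.6
tool_pos: [0.5125, -0.0378, 0.03]
eef_rot: [3.14, -0.0, 1.568]
force: [-0.1, 1.0, -0.1]
finger_gap: -0.0002
gripper_force: 0.0
```

Call:
play_rows([
  [-0.03, 0, 0],
  [-0.07, 0, 0],
  [-0.12, 0, 0],
  [-0.17, 0, 0],
  [-0.21, 0, 0],
], grip=[-1, -1, -1, -1, -1], spin=[0, 0, 0, 0, 0])

```text
clock: 32.1
tool_pos: [0.5119, -0.0694, 0.0291]
eef_rot: [-3.141, 0.0, 1.569]
force: [0.3, 0.2, -0.2]
finger_gap: -0.0001
gripper_force: 0.0
```

```bash
python3 look.py w28
```

```text
[np.float64(0.5118284090285544), np.float64(-0.07048825585504656), np.float64(0.02911891078492844), np.float64(1.5679355961320538)]
nose 1822 [ 0.1973 -0.0098  0.9803] 0.08010555610056694 ((0.49852320551872253, -0.0606212317943573), (0.020564451813697815, 0.042913638055324554), 56.00612258911133)
nose 1826 [-0.1968 -0.0107  0.9804] 0.0801364974177205 ((0.5266627073287964, -0.06108161434531212), (0.04420700669288635, 0.021076086908578873), 34.686222076416016)
```

Call:
play_rows([
  [-0.02, 0, 0],
  [-0.04, 0, 0],
  [-0.06, 0, 0],
  [-0.075, 0, 0],
  [-0.088, 0, 0],
], grip=[-1, -1, -1, -1, -1], spin=[0, 0, 0, 0, 0])

```text
clock: 32.65
tool_pos: [0.512, -0.0818, 0.0292]
eef_rot: [-3.142, -0.0, 1.57]
force: [0.5, 0.8, 0.5]
finger_gap: -0.0002
gripper_force: 0.0
```

Call:
play_rows([
  [-0.01, 0, 0],
  [-0.02, 0, 0],
  [-0.03, 0, 0],
  [-0.04, 0, 0],
  [-0.05, 0, 0],
], grip=[-1, -1, -1, -1, -1], spin=[0, 0, 0, 0, 0])

```text
clock: 33.15
tool_pos: [0.512, -0.0887, 0.0292]
eef_rot: [3.142, -0.001, 1.57]
force: [-0.1, 2.7, -0.1]
finger_gap: -0.0001
gripper_force: 0.0
```

Call:
play_rows([
  [-0.01, 0, 0],
  [-0.02, 0, 0],
  [-0.03, 0, 0],
  [-0.035, 0, 0],
  [-0.04, 0, 0],
], grip=[-1, -1, -1, -1, -1], spin=[0, 0, 0, 0, 0])

```text
clock: 33.65
tool_pos: [0.5121, -0.0942, 0.0292]
eef_rot: [3.141, -0.001, 1.571]
force: [-0.8, 9.1, 0.9]
finger_gap: -0.0
gripper_force: 0.0
```

Call:
play_rows([
  [-0.003, 0, 0],
  [-0.003, 0, 0],
], grip=[-1, -1], spin=[0, 0])

```text
clock: 33.85
tool_pos: [0.5121, -0.0942, 0.0292]
eef_rot: [3.141, -0.002, 1.571]
force: [0.0, 8.0, 1.4]
finger_gap: 0.0003
gripper_force: 0.0
```

Call:
play_rows([
  [-0.003, 0, 0],
  [-0.006, 0, 0],
  [-0.006, 0, 0],
], grip=[-1, -1, -1], spin=[0, 0, 0])

```text
clock: 34.15
tool_pos: [0.5121, -0.0942, 0.0292]
eef_rot: [3.141, -0.002, 1.572]
force: [-0.9, 11.3, 0.4]
finger_gap: -0.0001
gripper_force: 0.0
```

Call:
play_rows([
  [-0.002, 0, 0],
  [-0.004, 0, 0],
  [-0.004, 0, 0],
], grip=[-1, -1, -1], spin=[0, 0, 0])

```text
clock: 34.45
tool_pos: [0.5121, -0.0942, 0.0293]
eef_rot: [3.141, -0.003, 1.573]
force: [-1.8, 13.4, 1.0]
finger_gap: -0.0001
gripper_force: 0.0
```

Call:
play_rows([
  [-0.003, 0, 0],
  [-0.003, 0, 0],
  [-0.003, 0, 0],
  [-0.003, 0, 0],
], grip=[-1, -1, -1, -1], spin=[0, 0, 0, 0])

```text
clock: 34.85
tool_pos: [0.5121, -0.0942, 0.0293]
eef_rot: [3.141, -0.003, 1.573]
force: [-1.7, 14.3, 1.8]
finger_gap: -0.0004
gripper_force: 0.0
```

Call:
play_rows([
  [0.02, 0, 0],
  [0.06, 0, 0],
  [0.2, 0, 0],
  [0.5, 0, -0.1],
  [0.5, 0, -0.4],
], grip=[-1, -1, -1, -1, -1], spin=[0, 0, 0, 0, 0])

```text
clock: 35.35
tool_pos: [0.5113, -0.0141, 0.0875]
eef_rot: [-3.137, -0.003, 1.581]
force: [0.9, -1.0, -0.1]
finger_gap: 0.0001
gripper_force: 0.0
```

Call:
play_rows([
  [0, 0, -0.3],
  [0, 0, -0.6],
  [-0.3, 0, -0.9],
  [-0.5, 0, -0.9],
  [-0.5, 0, -0.9],
], grip=[-1, -1, -1, -1, -1], spin=[0, 0, 0, 0, 0])

```text
clock: 35.85
tool_pos: [0.5121, -0.104, 0.226]
eef_rot: [3.139, 0.004, 1.561]
force: [-0.4, -0.6, -1.1]
finger_gap: -0.0003
gripper_force: 0.0
```

```bash
python3 look.py w29
python3 - <<'E'
from h import *
D=np.load("w29.npz");P=D['p']; p,d=camera("top"); q=cloud(calibration("top"),d)
Z=q[...,2]; m=(Z>.065)&(Z<.09)&(q[...,1]>-.26)&(q[...,1]<-.03)&(q[...,0]>.47)&(q[...,0]<.56); print(m.sum())
a=cv2.resize(P,(400,300)); b=cv2.resize(p[130:290,190:460],(400,237)); b=np.vstack([b,np.zeros((63,400,3),np.uint8)])
cv2.imwrite("pics/fin.png",np.hstack([a,b])[:,:,::-1])
E
```

```text
[np.float64(0.5118197952549003), np.float64(-0.1011193188384882), np.float64(0.2249935009146172), np.float64(1.5630527981328144)]
nose 2056 [-6.0e-04 -4.2e-03  1.0e+00] 0.07910090216153784 ((0.5113051533699036, -0.13470053672790527), (0.04495806246995926, 0.05643431469798088), 0.7570596933364868)
9
```

View pics/fin.png

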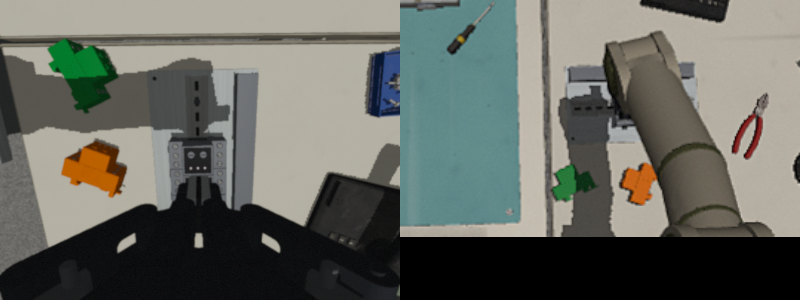

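Call:
play_rows([
  [-0.3, 0, 0],
  [-0.6, 0, 0],
  [-0.9, 0, 0],
  [-1, 0, 0],
  [-1, 0, 0],
], grip=[-1, -1, -1, -1, -1], spin=[0, 0, 0, 0, 0])

```text
clock: 36.45
tool_pos: [0.5113, -0.249, 0.2231]
eef_rot: [-3.14, -0.0, 1.567]
force: [-0.3, 0.7, 0.8]
finger_gap: -0.0001
gripper_force: 0.0
```

```bash
python3 look.py w30
python3 - <<'E'
from h import *
D=np.load("w30.npz");c=calibration("wrist");c["world_from_camera"]=D["T"];P=cloud(c,D["d"])
Z=P[...,2];k=P[(Z>.048)&(Z<.054)&(P[...,0]>.465)&(P[...,0]<.487)&(P[...,1]>-.26)&(P[...,1]<-.03)]
h,e=np.histogram(k[:,1],np.arange(-.26,-.06,.002));print(list(zip(np.round(e,3),h)))
k=P[(Z>.076)&(Z<.084)&(P[...,0]>.48)&(P[...,0]<.55)&(P[...,1]>-.26)&(P[...,1]<-.03)]
h,e=np.histogram(k[:,1],np.arange(-.26,-.06,.002));print(list(zip(np.round(e,3),h)))
E
```

```text
[np.float64(0.5116040321107668), np.float64(-0.2468412994576784), np.float64(0.2233310534272929), np.float64(1.5690349200645615)]
nose 7316 [-6.0e-04 -1.8e-03  1.0e+00] 0.0792698278315217 ((0.5121078491210938, -0.17441165447235107), (0.04538034275174141, 0.13403429090976715), 0.9801318645477295)
[(np.float64(-0.26), np.int64(0)), (np.float64(-0.258), np.int64(0)), (np.float64(-0.256), np.int64(0)), (np.float64(-0.254), np.int64(0)), (np.float64(-0.252), np.int64(0)), (np.float64(-0.25), np.int64(0)), (np.float64(-0.248), np.int64(0)), (np.float64(-0.246), np.int64(0)), (np.float64(-0.244), np.int64(0)), (np.float64(-0.242), np.int64(17)), (np.float64(-0.24), np.int64(34)), (np.float64(-0.238), np.int64(36)), (np.float64(-0.236), np.int64(35)), (np.float64(-0.234), np.int64(36)), (np.float64(-0.232), np.int64(30)), (np.float64(-0.23), np.int64(27)), (np.float64(-0.228), np.int64(34)), (np.float64(-0.226), np.int64(35)), (np.float64(-0.224), np.int64(36)), (np.float64(-0.222), np.int64(36)), (np.float64(-0.22), np.int64(35)), (np.float64(-0.218), np.int64(37)), (np.float64(-0.216), np.
[... 5559 characters left out ...]
(0)), (np.float64(-0.102), np.int64(0)), (np.float64(-0.1), np.int64(0)), (np.float64(-0.098), np.int64(0)), (np.float64(-0.096), np.int64(0)), (np.float64(-0.094), np.int64(0)), (np.float64(-0.092), np.int64(0)), (np.float64(-0.09), np.int64(0)), (np.float64(-0.088), np.int64(0)), (np.float64(-0.086), np.int64(0)), (np.float64(-0.084), np.int64(0)), (np.float64(-0.082), np.int64(0)), (np.float64(-0.08), np.int64(0)), (np.float64(-0.078), np.int64(0)), (np.float64(-0.076), np.int64(0)), (np.float64(-0.074), np.int64(0)), (np.float64(-0.072), np.int64(0)), (np.float64(-0.07), np.int64(0)), (np.float64(-0.068), np.int64(0)), (np.float64(-0.066), np.int64(0)), (np.float64(-0.064), np.int64(0))]
```

The three noses form one solid 134 mm block (about 3 x 45 mm) with no gaps, flat at 79 mm. The spare relay is clipped on and the arm is clear, so I'm handing in.

```bash
python3 -c "
from rig import finish_job
print(finish_job())"
```

```text
the job is handed in; nothing more can be done
None
```

The job is handed in (verdict not shown): the spare relay is clipped on the rail against its neighbour with no visible gap, pushed solid at about 13–14 N by the wrist reading, and let go; since the tool only points down, I gripped it across its sides for the hook-in and slid it along with shut fingers.

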